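Repack test-pad packets into the dry-storage pot

ROBOT

A 7-joint arm with a two-finger parallel gripper is mounted at the origin on a cart in front of the work surface, level with it; the furniture and walls round the work are solid. World frame = base frame: x ahead of the robot, y to its left, z up, the work surface at z = 0. Lengths are in m, angles in rad, forces in N, time in s.
With the tool pointing down it reaches from about 0.4 to 0.85 m from the base axis. Payload 4.5 kg.
Tool frame: the origin (TCP) lies between the finger pads; the fingertips stand env.nose_length ahead of it and the grasp point (between the pads) lies 3 mm ahead of it (env.nose_length is the distance from the TCP to the fingertips, in m); z points along the fingers, y is the line along which they close (so a half turn about z gives the same grasp; the last joint's range is limited). The gripper opens to 88 mm and grips with 3 to 60 N. Pads are 18 mm wide; open, the fingers measure 123 mm over their backs; the gripper's body (75 mm by 187 mm) begins 45 mm behind the grasp point.
Start: joints at [-1.234, 0.689, -0.195, 1.565, 0.157, 0.902, -0.215], TCP at [0.186, 0.597, 0.239] pointing down, gripper open.
Joint ranges: [-3.01, 3.01], [-0.46, 2.08], [-1.47, 1.51], [0.13, 2.56], [-1, 4.14], [0.04, 2.09], [-2.66, 2.66]. Speed limits (rad/s): [2.57, 2.57, 3.14, 3.14, 3.14, 3.14, 3.14].

INTERFACE

Orientations are given as a rotation vector (axis times angle).
In Python, from station import env, vision gives the robot as it stands.
- The arm moves only by the tool apply_moves, never from a script. Its argument "deltas" is a list of rows, each an object with "fingers": the opening, from 0 (shut) to 1 (fully open); "offset": the shift along the tool's x, y, z in mm, a list of three; "spin": the turn about the tool's z in degrees. In form: [{"fingers": fingers, "offset": [dx, dy, dz], "spin": spin}, ...]. A call has 1 to 10 rows; each row shifts and turns the commanded pose from where the row before left it, along the tool's axes as they then stand; what a row does not reach is not made up. A row lasts 1/10 s, in which the tool goes at most 50 mm and 8.59 degrees, less where a joint would pass 70% of its speed; a pose out of reach is approached as far as the arm can. A call with a gripper value outside its range is refused whole. The fingers move at their own pace and stop on an object; "squeeze" is the grip in N (left out, the last holds). Time passes only in rows, so rows that do not move let the fingers close. It gives the time, the measured TCP pose, the force, the opening and the grip force at its end, in the units of the state.
- env.read_state(): the state, without advancing time (a new reading comes with each control period).
- vision.get_image(name): name is "side" or "top"; returns a dict with "image" (400x640x3 uint8, red, green, blue), "vfov" (degrees; the focal length in pixels is half the picture's height over the tangent of half this angle, whatever the lens; pixels are square), "cx", "cy" (the principal point, pixels), "R" (3x3) and "t" (3): a world point X has camera coordinates R X + t. Camera axes: x right, y down, z forward; pixel columns grow to the right and rows downward; lengths in m; the calibration is good to about 2 mm. A picture is of the moment at which its call begins. There is no depth.
- env.job_done(): hands the job in; it is judged then, once.
The state is a dict: "time": time; "joint_positions": joint angles; "dq": joint speeds; "joint_torque": joint torques, N m; "tool_pos": TCP position; "ee_rot": TCP orientation; "wrist_force": force on the tool from outside, world axes, zero at the start; "wrist_torque": the same for the moment, N m; "width": opening from 0.0 (shut) to 1.0 (fully open); "finger_force": force on a finger pad.
Only numpy, scipy, OpenCV 4.12 (cv2) and the standard library are available. Lean on these libraries where they do the work, as an engineer would, in place of code of your own. Each camera call takes 0.05 s, during which the arm holds its last target. There are 200 camera calls.

TASK

Put the test-pad packets away dry: unscrew the pot's captive cap and swing it fully aside, lift every flat box-shaped packet out of the leaning divided carton and put them all in the pot together with the metal drying cartridge that stands on the bench, then swing the cap back over the pot and screw it fully home. Leave the dropper bottles in the carton.

Things in the scene. Friction and masses are not known exactly. Their poses are not given: they have to be found in the camera images.
- carton: Fixed open cardboard carton on a steel stand, leaning 0.5 rad towards the robot. Origin on the bench, z up, x level and square to the carton's rear (roughly away from the robot), y along its length. Up-slope direction u = (cos 0.5, 0, sin 0.5), depth direction w, out of the mouth, = (-sin 0.5, 0, cos 0.5). Inner floor centre (u = w = 0): 45 mm above the origin. Outer size 124 (u) x 328 (y) mm.
- carton_mouth (a point): Centre of the carton at the level of the dividers' edges (w = 84 mm); outer walls rise 6 mm more (90 mm). 2 rows by 3 columns of cells, each 56 mm (u) by 104 mm (y) inside, walls 4 mm; columns centred at y = +108, 0, -108 mm of the carton. Packets and droppers stand on the sloping cell floors, so a tool leaning 0.5 rad enters straight. Folded flaps hang outside the ends and rear.
- front_row (a point): Floor centre of the front row's middle cell (u = -30 mm). Along the low side of the row runs a grey packing strip 12 mm thick and 36 mm high, to u = -46 mm, on which the packets' broad faces rest.
- rear_row (a point): Floor centre of the rear row's middle cell (u = +30 mm); its packing strip, 12 mm thick and 36 mm high, ends at u = +14 mm.
- packet_a: Test-pad packet, a light flat box 14 mm thick, 34 mm wide, 85 mm long, 30 g; starts on end in a cell of the front row, a broad face on the strip, top level with the divider edges. May be absent. Origin: centre of that broad face; x along the 34 mm width (parallel to the row), y along the length (up the cell), z through the thickness, away from that face. Grip it across the 34 mm width.
- packet_b: Test-pad packet, a light flat box 18 mm thick, 34 mm wide, 85 mm long, 30 g; starts on end in a cell of the front row, a broad face on the strip, top level with the divider edges. May be absent. Origin: centre of that broad face; x along the 34 mm width (parallel to the row), y along the length (up the cell), z through the thickness, away from that face. Grip it across the 34 mm width.
- packet_c: Test-pad packet, a light flat box 14 mm thick, 34 mm wide, 85 mm long, 30 g; starts on end in a cell of the rear row, a broad face on the strip, top level with the divider edges. May be absent. Origin: centre of that broad face; x along the 34 mm width (parallel to the row), y along the length (up the cell), z through the thickness, away from that face. Grip it across the 34 mm width.
- packet_d: Test-pad packet, a light flat box 18 mm thick, 34 mm wide, 85 mm long, 30 g; starts on end in a cell of the rear row, a broad face on the strip, top level with the divider edges. May be absent. Origin: centre of that broad face; x along the 34 mm width (parallel to the row), y along the length (up the cell), z through the thickness, away from that face. Grip it across the 34 mm width.
- dropper_a: White dropper bottle, round, 27 mm diameter, 53 mm tall with a narrower nozzle top; stands in a cell of the front row of the carton and stays there. Origin: centre of its base, z along its axis.
- dropper_b: White dropper bottle, round, 27 mm diameter, 53 mm tall with a narrower nozzle top; stands in a cell of the rear row of the carton and stays there. Origin: centre of its base, z along its axis.
- cartridge: Drying cartridge: loose metal block with a white band and small holes in its top, 44 mm (x) by 36 mm (y) by 66 mm high, about 90 g, standing upright on the bench. Origin: centre of its underside.
- pot: Fixed round metal storage pot, inner diameter 160 mm, outer 168 mm, rim 104 mm above the bench, inner floor at 5 mm. Origin on the bench at its centre, z up. The hinge post of the cap's arm stands at x = 0, y = -104 mm in this frame (18 mm diameter, 132 mm high, vertical axis).
- pot_floor (a point): Centre of the pot's inner floor, 5 mm above the bench; axes as the pot.
- swing (a joint): Swing of the steel arm carrying the cap about the hinge post: 0 = cap over the pot (end stop), 2.0 rad = fully aside (end stop). Grows anticlockwise from above: the knob goes from the pot's +y side over its -x side (robot's side) to the hinge side. Moves lightly and stays where left. Blocked while the cap is screwed down, as its plug sits in the mouth.
- swing_knob (a point): Middle of the round black upright knob on the arm's free end, 16 mm diameter, 34 mm high; grip it or push it to swing the arm. 170 mm from the hinge axis and 66 mm from the cap's axis, 156 mm above the bench.
- cap (a joint): Screw turn of the cap: 0 = screwed fully home, 1.5 rad = fully unscrewed (end stop). Unscrews anticlockwise seen from above; the cap rises 10 mm over the 1.5 rad, is free of the mouth from about 1 rad, and stays where it is left. Starts at 0 to 0.2 rad.
- cap_bar (a point): Centre of the black grip bar on top of the cap, on the cap's axis (64 mm long along this point's x, 14 mm wide along its y, 26 mm high; the point is 11 mm below the bar's top). 157 mm above the bench when screwed home. The steel arm (24 mm wide) passes 3 mm or more under the bar. Cap disc 174 mm diameter.

How it is judged:
On the way, in this order (a step that is already met when the one before it is completed fails the run):
1. the cap is unscrewed and its arm swung well aside (value of joint swing above 1.6 rad and value of joint cap above 0.9 rad), for 0.2 s.
2. all packets and the cartridge are in the pot (horizontal distance between each of packet_a, packet_b, packet_c, packet_d, cartridge and pot_floor below 0.08 m and z of packet_a in the frame of pot_floor between -0.005 and 0.075 m and z of packet_b in the frame of pot_floor between -0.005 and 0.075 m and z of packet_c in the frame of pot_floor between -0.005 and 0.075 m and z of packet_d in the frame of pot_floor between -0.005 and 0.075 m and z of cartridge in the frame of pot_floor between -0.005 and 0.085 m), for 0.2 s.
At the end, for the whole second after the job is handed in: Every packet that is present and the drying cartridge lie in the pot at rest, the arm is swung back over the pot (within 0.06 rad of its stop), the cap is screwed home (within 0.15 rad) and the dropper bottles are still in their cells of the carton (within 40 mm of where they stood) (all of step 2 and linear speed of each of packet_a, packet_b, packet_c, packet_d, cartridge below 0.03 m/s and value of joint swing below 0.06 rad and value of joint cap below 0.15 rad and distance of each of dropper_a, dropper_b from where it was at the start of the episode below 0.04 m); the robot touches nothing.
It fails at once if a dropper bottle is lifted out of the carton (distance of any of dropper_a, dropper_b from where it was at the start of the episode above 0.08 m).
Of packet_a, packet_b, packet_c, packet_d only 2 to 3 are there at a start; the rules pass over those that are not, and their reading is None.
At some moment in a run one of cartridge may be knocked a few centimetres aside while the robot is not near it.
Once in a run the grip may slacken for a moment while it holds something.
It also fails if it takes over 210 s, if anything falls off the work surface, if the arm or the gripper's body presses on something with over 40 N, if the wrist force passes 120 N, or if a joint passes its speed limit or range.

## Working session

There is one attempt and no reset: what is moved stays moved. The work goes in short steps, Python scripts to look and compute and a tool call to move; the robot and the scene stay as the last step left them, time stands still between calls to the robot, and variables do not carry over. Pictures are saved under pics/ and viewed, at most 14 in all, crops included, and the job is handed in when it is done.

Besides the shell and the picture viewer there is one more tool, called after ">>>" as a command line: name --argument value ..., lists and objects as JSON in quotes. apply_moves: Moves the arm, as the interface text tells. Its arguments: {"type":"object","properties":{"deltas":{"type":"array","items":{"type":"object","properties":{"fingers":{"type":"number"},"offset":{"type":"array","items":{"type":"number"}},"spin":{"type":"number"}}}},"squeeze":{"type":"number"}},"required":["deltas"]}

```bash
mkdir -p pics; ls; python3 - <<'E'
from station import env, vision
import cv2, numpy as np
print(env.nose_length); s=env.read_state(); print({k:np.round(v,3).tolist() for k,v in s.items()})
for n in ("top","side"):
    d=vision.get_image(n); cv2.imwrite(f"pics/{n}0.png",d["image"][:,:,::-1]); print(n,d["vfov"],d["cx"],d["cy"],np.round(d["R"],3).tolist(),np.round(d["t"],3).tolist(), d.keys())
E
```

```text
pics
0.022
{'time': 0.0, 'joint_positions': [-1.234, 0.69, -0.195, 1.566, 0.157, 0.902, -0.215], 'dq': [0.0, -0.001, 0.0, 0.0, -0.001, -0.003, -0.001], 'joint_torque': [-0.0, -52.756, -1.267, -15.343, -0.053, 0.006, 0.0], 'tool_pos': [0.186, 0.596, 0.238], 'ee_rot': [-0.474, -3.106, 0.003], 'wrist_force': [0.618, -0.482, 1.15], 'wrist_torque': [0.0, 0.008, -0.07], 'finger_force': 0.0, 'width': 0.998}
top 46.98018945693376 322.34685338249415 199.61032037689725 [[0.013, -1.0, -0.009], [-0.993, -0.012, -0.12], [0.119, 0.011, -0.993]] [0.017, 0.566, 1.136] dict_keys(['image', 'vfov', 'cx', 'cy', 'R', 't'])
side 54.476551492732625 315.7223675905216 194.21716217536695 [[-0.765, -0.644, -0.013], [-0.502, 0.609, -0.614], [0.404, -0.463, -0.789]] [0.432, 0.328, 1.024] dict_keys(['image', 'vfov', 'cx', 'cy', 'R', 't'])
```

View pics/top0.png

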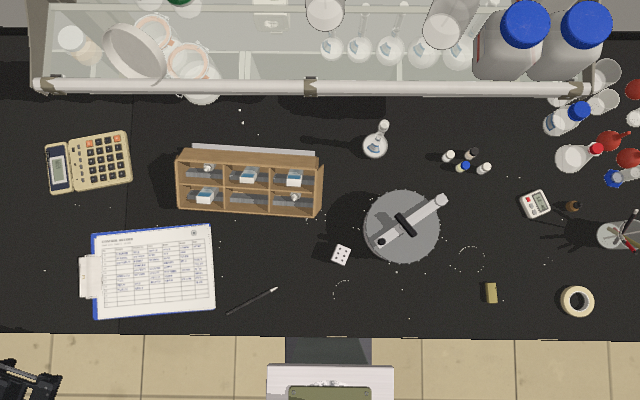

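View pics/side0.png

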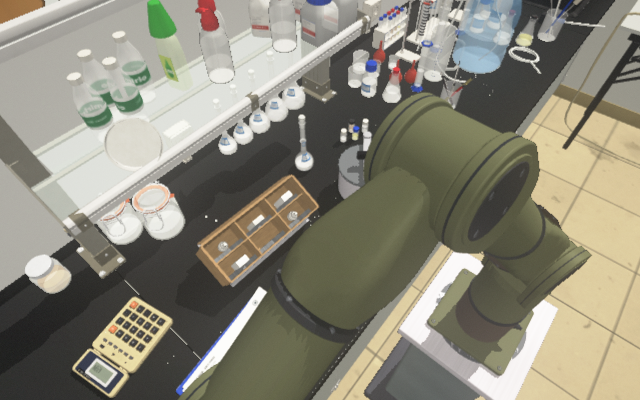

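View crop.

The top view shows three packets: front row left (205,196), rear row middle (248,176) and rear row right (294,178). Droppers are at (207,168) and (294,197), the pot is at (402,226) with its hinge at (441,200) and knob at (380,241), and the cartridge is at (341,254). In the side view the carton is visible but the arm hides the pot.

```bash
cat > h.py <<'E'
from station import env, vision
import cv2, numpy as np
from scipy.spatial.transform import Rotation as Rot
def shot(n): 
    d=vision.get_image(n); d["R"]=np.array(d["R"]); d["t"]=np.array(d["t"]); d["f"]=200/np.tan(np.radians(d["vfov"]/2)); return d
def ray(d,p):
    v=d["R"].T@np.array([(p[0]-d["cx"])/d["f"],(p[1]-d["cy"])/d["f"],1]); return -d["R"].T@d["t"], v
def onz(d,p,z):
    c,v=ray(d,p); return c+v*(z-c[2])/v[2]
def proj(d,X):
    q=d["R"]@X+d["t"]; return np.array([d["cx"]+d["f"]*q[0]/q[2], d["cy"]+d["f"]*q[1]/q[2]])
def crop(d,x0,y0,x1,y1,s,name): cv2.imwrite(name,cv2.resize(d["image"][y0:y1,x0:x1,::-1],None,fx=s,fy=s,interpolation=cv2.INTER_CUBIC))
E
python3 - <<'E'
from h import *
d=shot("top"); crop(d,170,135,330,225,5,"pics/c1.png"); crop(d,325,180,465,280,5,"pics/c2.png")
E
```

```text
(no output)
```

View pics/c1.png

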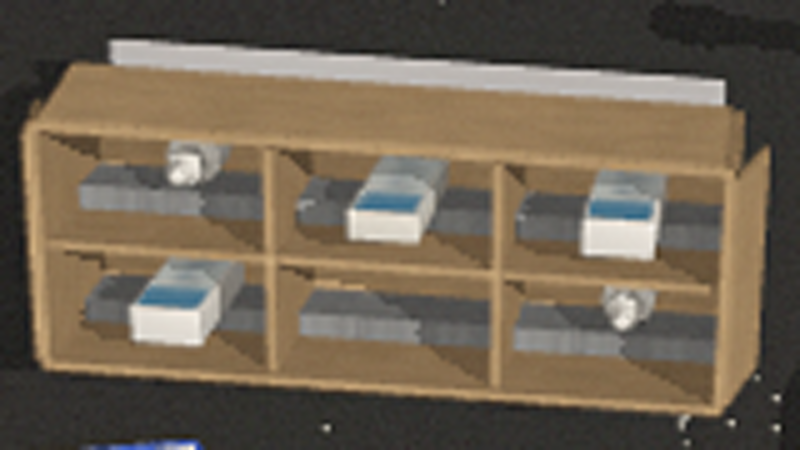

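View pics/c2.png

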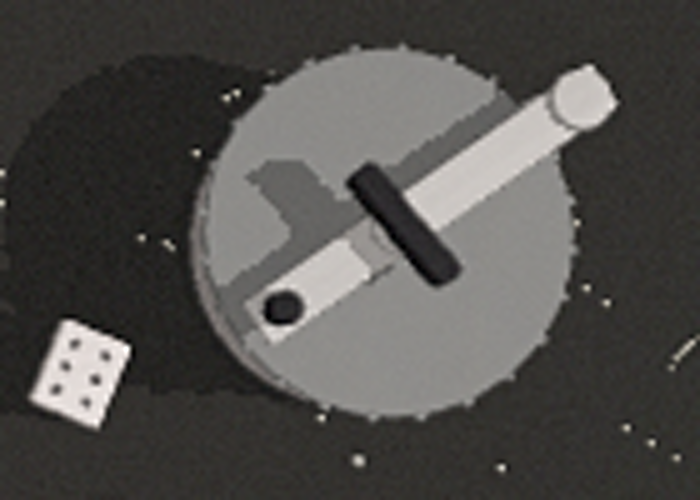

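Crop 1: divider crossings are at about (270,258) and (498,275). Packet top ends lie at x 350–425 and 582–657 in the rear row and 132–207 in the front row. Crop 2: bar centre is (405,225), knob (284,307), post (583,97), and the cartridge top corners are (65,320), (130,348), (98,430) and (30,400).

```bash
python3 - <<'E'
from h import *
d=shot("top"); np.set_printoptions(precision=4,suppress=True)
a=lambda p:(p[0]/5+170-.4,p[1]/5+135-.4); b=lambda p:(p[0]/5+325-.4,p[1]/5+180-.4)
L=onz(d,a((270,258)),.1187); Rr=onz(d,a((498,275)),.1187)
print("cross",L,Rr,np.linalg.norm(L-Rr)); yv=(L-Rr)[:2]/np.linalg.norm(L-Rr); xv=np.array([yv[1],-yv[0]])
print("yaw",np.arctan2(-yv[0],yv[1])); O=(L+Rr)[:2]/2+.0403*xv; print("origin",O)
def cart(X): q=X[:2]-O; return q@xv,q@yv
for n,l,r,row in (("F",(132,325),(207,330),-38),("R1",(350,225),(425,225),22),("R2",(582,240),(657,240),22)):
    u=row*1e-3;w=.084;z=.045+u*np.sin(.5)+w*np.cos(.5)
    print(n,z,[np.round(cart(onz(d,a(p),z)),4) for p in (l,r)])
for n,p,z in (("bar",(405,225),.168),("knob",(284,307),.173),("post",(583,97),.14),("b1",(365,175),.168),("b2",(445,275),.168)): print(n,onz(d,b(p),z))
for p in ((65,320),(130,348),(98,430),(30,400)): print(onz(d,b(p),.066))
im=d["image"].astype(int);
E
```

```text
cross [0.5853 0.2574 0.1187] [0.5784 0.149  0.1187] 0.10862876932171796
yaw -0.06332920062004341
origin [0.622  0.2006]
F 0.1004987647318316 [array([-0.0753,  0.1216]), array([-0.0749,  0.0853])]
R1 0.1292642970480838 [array([-0.0233,  0.0158]), array([-0.0206, -0.0194])]
R2 0.1292642970480838 [array([-0.0222, -0.0936]), array([-0.0196, -0.1287])]
bar [ 0.4961 -0.164   0.168 ]
knob [ 0.4588 -0.1094  0.173 ]
post [ 0.5581 -0.2513  0.14  ]
b1 [ 0.5183 -0.1464  0.168 ]
b2 [ 0.4741 -0.1816  0.168 ]
[ 0.4545 -0.0152  0.066 ]
[ 0.4413 -0.047   0.066 ]
[ 0.4015 -0.0317  0.066 ]
[0.4155 0.0015 0.066 ]
```

>>> apply_moves --deltas '[{"fingers":0.5,"offset":[-31,-27,0],"spin":0},{"fingers":0.5,"offset":[-31,-27,0],"spin":0},{"fingers":0.5,"offset":[-31,-27,0],"spin":0},{"fingers":0.5,"offset":[-31,-27,0],"spin":0},{"fingers":0.5,"offset":[-31,-27,0],"spin":0},{"fingers":0.5,"offset":[-31,-27,0],"spin":0},{"fingers":0.5,"offset":[-31,-27,0],"spin":0},{"fingers":0.5,"offset":[-31,-27,0],"spin":0},{"fingers":0.5,"offset":[-31,-27,0],"spin":0},{"fingers":0.5,"offset":[-31,-27,0],"spin":0}]'

```text
time: 1.2
tool_pos: [0.4024, 0.245, 0.2392]
ee_rot: [0.474, 3.106, 0.0]
wrist_force: [0.3, -0.2, -0.2]
width: 0.501
finger_force: 0.0
```

>>> apply_moves --deltas '[{"fingers":0.5,"offset":[-21.5,-36.5,0],"spin":0},{"fingers":0.5,"offset":[-21.5,-36.5,0],"spin":0},{"fingers":0.5,"offset":[-21.5,-36.5,0],"spin":0},{"fingers":0.5,"offset":[-21.5,-36.5,0],"spin":0},{"fingers":0.5,"offset":[-21.5,-36.5,0],"spin":0},{"fingers":0.5,"offset":[-21.5,-36.5,0],"spin":0},{"fingers":0.5,"offset":[-21.5,-36.5,0],"spin":0},{"fingers":0.5,"offset":[-21.5,-36.5,0],"spin":0},{"fingers":0.5,"offset":[-21.5,-36.5,0],"spin":0},{"fingers":0.5,"offset":[-21.5,-36.5,0],"spin":0}]'

```text
time: 2.2
tool_pos: [0.4982, -0.1679, 0.2391]
ee_rot: [-0.474, -3.106, -0.0]
wrist_force: [0.4, 0.5, 0.8]
width: 0.505
finger_force: 0.0
```

>>> apply_moves --deltas '[{"fingers":0.5,"offset":[0,0,0],"spin":8.3},{"fingers":0.5,"offset":[0,0,0],"spin":8.3},{"fingers":0.5,"offset":[0,0,0],"spin":8.3},{"fingers":0.5,"offset":[0,0,0],"spin":8.3},{"fingers":0.5,"offset":[0,0,0],"spin":8.3},{"fingers":0.5,"offset":[0,0,0],"spin":8.3},{"fingers":0.5,"offset":[0,0,0],"spin":8.3},{"fingers":0.5,"offset":[0,0,0],"spin":8.3},{"fingers":0.5,"offset":[0,0,0],"spin":8.3},{"fingers":0.5,"offset":[0,0,0],"spin":8.3}]'

```text
time: 3.2
tool_pos: [0.4981, -0.1659, 0.239]
ee_rot: [-2.418, -2.005, -0.0]
wrist_force: [-0.5, -0.2, 0.5]
width: 0.497
finger_force: 0.0
```

>>> apply_moves --deltas '[{"fingers":0.5,"offset":[0,0,0],"spin":8.3},{"fingers":0.5,"offset":[0,0,0],"spin":8.3},{"fingers":0.5,"offset":[0,0,0],"spin":8.3},{"fingers":0.5,"offset":[0,0,0],"spin":8.3},{"fingers":0.5,"offset":[0,0,0],"spin":8.3}]'

```text
time: 3.7
tool_pos: [0.4981, -0.1659, 0.239]
ee_rot: [-2.972, -1.018, 0.0]
wrist_force: [0.9, -0.7, 0.8]
width: 0.498
finger_force: 0.0
```

```bash
cat >> h.py <<'E'
def yaw(s=None):
    s=s or env.read_state(); y=Rot.from_rotvec(s["ee_rot"]).as_matrix()[:,1]; return np.degrees(np.arctan2(y[1],y[0]))
def go(x,y,z,yw=None):
    "tool-frame shift (mm) from here to world xyz; clockwise spin to bring tool y to yaw yw (deg, mod 180)"
    s=env.read_state(); M=Rot.from_rotvec(s["ee_rot"]).as_matrix(); o=M.T@(np.array([x,y,z])-s["tool_pos"])*1e3
    sp=None if yw is None else (yaw(s)-yw+90)%180-90
    print("t %.1f pos %s yaw %.1f q7 %.2f w %.3f F %s | off %s spin %s"%(s["time"],np.round(s["tool_pos"],4),yaw(s),s["joint_positions"][6],s["width"],np.round(s["wrist_force"],1),np.round(o,1),sp))
E
python3 -c "
from h import *
go(.496,-.164,.154,-51.5)"
```

```text
t 3.7 pos [ 0.4981 -0.1659  0.239 ] yaw -52.2 q7 -0.37 w 0.498 F [ 0.9 -0.7  0.8] | off [-0.5 -2.7 85. ] spin -0.6727709878501287
```

>>> apply_moves --deltas '[{"fingers":0.5,"offset":[0,-1.3,35],"spin":-0.7},{"fingers":0.5,"offset":[0,-1.4,25],"spin":0},{"fingers":0.5,"offset":[-0.5,0,11],"spin":0},{"fingers":0.5,"offset":[0,0,0],"spin":0},{"fingers":0.1,"offset":[0,0,0],"spin":0},{"fingers":0.1,"offset":[0,0,0],"spin":0},{"fingers":0.1,"offset":[0,0,0],"spin":0},{"fingers":0.1,"offset":[0,0,0],"spin":0},{"fingers":0.1,"offset":[0,0,0],"spin":0},{"fingers":0.1,"offset":[0,0,0],"spin":0}]' --squeeze 40

```text
time: 4.7
tool_pos: [0.4969, -0.1647, 0.1692]
ee_rot: [2.962, 1.044, 0.003]
wrist_force: [-0.7, 0.7, 6.9]
width: 0.1
finger_force: 3.1
```

```bash
python3 -c "
from h import *
go(.496,-.164,.168,-51.5); print(env.read_state()['finger_force'],env.read_state()['joint_positions'])"
```

```text
t 4.7 pos [ 0.4969 -0.1647  0.1692] yaw -51.2 q7 -0.31 w 0.100 F [-0.7  0.7  6.9] | off [-0.3 -1.1  1.2] spin 0.33958642705763964
3.146303929388523 [ 0.05764972  0.68258768  0.28819474  1.95765145 -0.35195062  0.54703783
 -0.30569349]
```

>>> apply_moves --deltas '[{"fingers":0,"offset":[0,0,0],"spin":0},{"fingers":0,"offset":[0,0,0],"spin":0},{"fingers":0,"offset":[0,0,0],"spin":0},{"fingers":0,"offset":[0,0,0],"spin":0}]'

```text
time: 5.1
tool_pos: [0.4968, -0.1645, 0.1692]
ee_rot: [2.962, 1.044, 0.003]
wrist_force: [-1.1, 1.0, 7.2]
width: 0.005
finger_force: 3.4
```

```bash
python3 -c "
from h import *
go(.496,-.164,.168,-51.5); d=shot('side'); crop(d,290,110,460,230,4.5,'pics/s1.png'); d=shot('top'); crop(d,330,150,490,270,4.5,'pics/t1.png')
import cv2; cv2.imwrite('pics/b1.png',np.vstack([cv2.resize(cv2.imread('pics/'+n+'1.png'),None,fx=.55,fy=.55) for n in 'st']))"
```

```text
t 5.1 pos [ 0.4968 -0.1645  0.1692] yaw -51.2 q7 -0.31 w 0.005 F [-1.1  1.   7.2] | off [-0.3 -0.9  1.2] spin 0.3462533975631885Traceback (most recent call last):
  File "<string>", line 4, in <module>
    import cv2; cv2.imwrite('pics/b1.png',np.vstack([cv2.resize(cv2.imread('pics/'+n+'1.png'),None,fx=.55,fy=.55) for n in 'st']))
                                          ~~~~~~~~~^^^^^^^^^^^^^^^^^^^^^^^^^^^^^^^^^^^^^^^^^^^^^^^^^^^^^^^^^^^^^^^^^^^^^^^^^^^^^^
    return _nx.concatenate(arrs, 0, dtype=dtype, casting=casting)
           ~~~~~~~~~~~~~~~^^^^^^^^^^^^^^^^^^^^^^^^^^^^^^^^^^^^^^^
ValueError: all the input array dimensions except for the concatenation axis must match exactly, but along dimension 1, the array at index 0 has size 421 and the array at index 1 has size 396
```

```bash
python3 -c "
import cv2,numpy as np
cv2.imwrite('pics/b1.png',np.hstack([cv2.resize(cv2.imread('pics/'+n+'1.png'),(400,300)) for n in 'st']))"
```

```text
(no output)
```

View pics/b1.png

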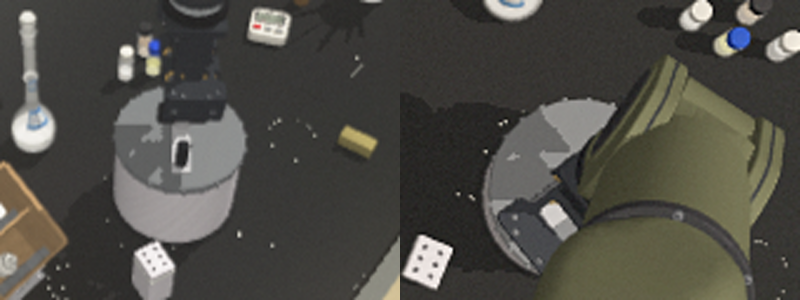

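The side view puts the knob at (367,171). The gripper body is just above the cap, and the bar is hidden behind it. I'll check the heights by projecting known points.

```bash
python3 -c "
from h import *
d=shot('side')
im=d['image'][:,:,::-1].copy()
print('knob top at',proj(d,[.4588,-.1094,.173]))
x0,y0=330,110
big=cv2.resize(im[y0:210,x0:430],None,fx=6,fy=6,interpolation=cv2.INTER_CUBIC)
for X,c in (([.4588,-.1094,.173],(0,0,255)),([.5183,-.1464,.168],(0,255,0)),([.4741,-.1816,.168],(0,255,0)),([.4969,-.1647,.147],(255,0,0)),([.4969,-.1647,.169],(255,255,0))):
    p=(proj(d,np.array(X))-[x0,y0])*6; cv2.circle(big,tuple(int(v) for v in p),4,c,-1)
cv2.imwrite('pics/s2.png',big)"
```

```text
knob top at [367.32034905 168.04616419]
```

View pics/s2.png

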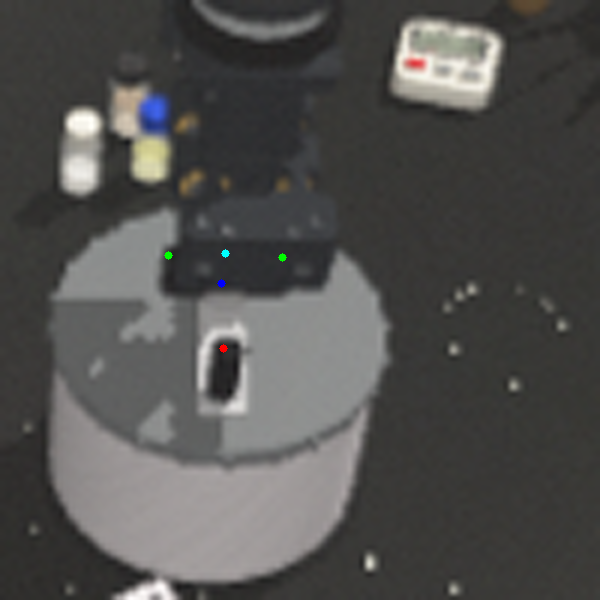

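>>> apply_moves --deltas '[{"fingers":0.5,"offset":[0,0,-20],"spin":0},{"fingers":0.5,"offset":[0,0,-20],"spin":-8.5},{"fingers":0.5,"offset":[0,0,-10],"spin":-8.5},{"fingers":0.5,"offset":[0,0,0],"spin":-8.5},{"fingers":0.5,"offset":[0,0,0],"spin":-8.5},{"fingers":0.5,"offset":[0,0,0],"spin":-8.5},{"fingers":0.5,"offset":[0,0,0],"spin":-8.5},{"fingers":0.5,"offset":[0,0,0],"spin":-8.5},{"fingers":0.5,"offset":[0,0,0],"spin":-8.5},{"fingers":0.5,"offset":[0,0,0],"spin":-8.5}]'

```text
time: 6.25
tool_pos: [0.496, -0.1644, 0.2183]
ee_rot: [1.672, 2.66, -0.0]
wrist_force: [0.0, -0.2, 0.1]
width: 0.495
finger_force: 0.0
```

```bash
python3 -c "
from h import *
go(.496,-.164,.168,-51.5); T=env.read_state()['tool_pos']
d=shot('side')
im=d['image'][:,:,::-1].copy()
x0,y0=330,100
big=cv2.resize(im[y0:200,x0:430],None,fx=6,fy=6,interpolation=cv2.INTER_CUBIC)
for X,c in (([.5183,-.1464,.168],(0,255,0)),([.4741,-.1816,.168],(0,255,0)),(T-[0,0,.022],(255,0,0)),(T,(255,255,0))):
    p=(proj(d,np.array(X))-[x0,y0])*6; cv2.circle(big,tuple(int(v) for v in p),4,c,-1)
cv2.imwrite('pics/s3.png',big)"
```

```text
t 6.2 pos [ 0.496  -0.1644  0.2183] yaw 25.7 q7 0.62 w 0.495 F [ 0.  -0.2  0.1] | off [ 0.3  0.2 50.3] spin 77.19169865485662
```

View pics/s3.png

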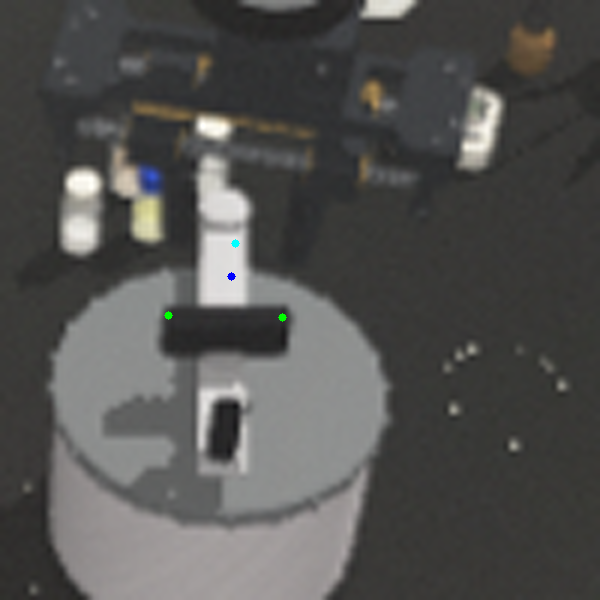

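```bash
python3 -c "
from h import *
T=np.array(env.read_state()['tool_pos']); M=Rot.from_rotvec(env.read_state()['ee_rot']).as_matrix()
d=shot('side')
for sgn in (1,-1):
  for dz in (0,.022):
    print(sgn,dz,(proj(d,T+M@np.array([0,sgn*.03,dz]))-[330,100])*6)
g=cv2.cvtColor(d['image'],cv2.COLOR_RGB2GRAY)
print(g[128:156,352:392:1].tolist()[0:0]); np.set_printoptions(linewidth=250); print(g[130:152,370:388])
print(g[126:152,352:368])"
```

```text
1 0 [175.03246565 233.54968911]
1 0.022 [171.69641522 265.92281607]
-1 0 [298.00618705 253.70549566]
-1 0.022 [292.76965719 286.04435992]
[]
[[ 58  56  56  57  56  57  57  56  56  47  46  47  48  47  48  48  48  49]
 [ 74  56  55  57  57  59  59  58  52  47  47  46  48  50  47  49  49  48]
 [134  74  57  58  57  57  55  56  50  47  46  47  46  48  47  48  48  47]
 [201 117  65  57  57  57  57  58  48  45  46  46  47  45  52  52  52  52]
 [220 151  75  56  59  57  58  56  46  44  46  48  48  51  54  57  56  58]
 [217 148  76  57  56  55  57  53  46  43  44  48  48  53  55  58  57  57]
 [191 112  62  58  56  57  58  54  48  44  47  47  49  50  55  58  56  57]
 [157  91  56  57  58  57  56  52  45  46  44  47  48  54  57  56  56  56]
 [180 105  58  57  58  57  59  51  45  45  48  46  50  55  58  56  55  58]
 [193 105  58  57  59  59  58  49  45  44  48  48  50  56  55  58  55  57]
 [193 104  57  57  56  59  58  45  44  44  48  46  54  57  57  58  57  57]
 [195 105  55  57  57  56  56  49  42  45  47  46  59  59  54  57  57  59]
 [194 104  57  57  57  56  54  46  44  47  48  49  55  55  
[... 1734 characters left out ...]
  53  55 139 207 219 220 220]
 [ 51  52  56  59  57  57  58  58  57  58  55 146 208 219 219 220]
 [ 56  56  57  55  54  57  57  57  56  56  58 162 210 219 219 220]
 [ 58  59  59  58  66  86  72  69  73  70  73 167 212 219 219 220]
 [ 68  70  80  90 105 135 114  98  95  97  97 176 213 219 219 220]
 [105 110 124 139 142 142 141 108  95  96  95 177 214 219 219 220]
 [144 140 141 139 140 142 140 107  96  97  94 179 214 219 219 220]
 [142 142 141 140 141 142 140 107  93  96  95 181 216 219 220 220]
 [140 142 141 142 140 141 142 109  95  94  95 183 217 220 220 221]
 [141 141 140 141 141 131 125  98  86  88  87 162 191 195 194 194]
 [140 141 141 141 142  97  70  58  58  54  55  67  77  79  78  78]]
```

The fingertips appear only about 5 mm ahead of the TCP rather than 22 mm, so the closed fingers were resting on top of the bar (z ≈ 0.168). I'll go deeper this time, slowly, watching the force.

>>> apply_moves --deltas '[{"fingers":0.5,"offset":[0,0,0],"spin":8.5},{"fingers":0.5,"offset":[0,0,0],"spin":8.5},{"fingers":0.5,"offset":[0,0,0],"spin":8.5},{"fingers":0.5,"offset":[0,0,0],"spin":8.5},{"fingers":0.5,"offset":[0,0,0],"spin":8.5},{"fingers":0.5,"offset":[0,0,0],"spin":8.5},{"fingers":0.5,"offset":[0,0,0],"spin":8.5},{"fingers":0.5,"offset":[0,0,0],"spin":8.5},{"fingers":0.5,"offset":[0,0,0],"spin":8.5},{"fingers":0.5,"offset":[0,0,0],"spin":0}]'

```text
time: 7.35
tool_pos: [0.4962, -0.164, 0.2182]
ee_rot: [2.964, 1.04, -0.0]
wrist_force: [-0.1, 0.4, -0.1]
width: 0.497
finger_force: 0.0
```

>>> apply_moves --deltas '[{"fingers":0.5,"offset":[0,0,20],"spin":0},{"fingers":0.5,"offset":[0,0,15],"spin":0},{"fingers":0.5,"offset":[0,0,10],"spin":0},{"fingers":0.5,"offset":[0,0,4],"spin":0},{"fingers":0.5,"offset":[0,0,0],"spin":0}]'

```text
time: 7.85
tool_pos: [0.4959, -0.1643, 0.1689]
ee_rot: [-2.962, -1.045, 0.001]
wrist_force: [1.0, -0.3, -0.6]
width: 0.499
finger_force: 0.0
```

```bash
python3 -c "
from h import *
go(.496,-.164,.155,-51.5);print(env.nose_length)"
```

```text
t 7.8 pos [ 0.4959 -0.1643  0.1689] yaw -51.1 q7 -0.31 w 0.499 F [ 1.  -0.3 -0.6] | off [ 0.2 -0.2 13.9] spin 0.36839897859682935
0.022
```

>>> apply_moves --deltas '[{"fingers":0.5,"offset":[0,0,3],"spin":0},{"fingers":0.5,"offset":[0,0,3],"spin":0},{"fingers":0.5,"offset":[0,0,3],"spin":0},{"fingers":0.5,"offset":[0,0,3],"spin":0},{"fingers":0.5,"offset":[0,0,2],"spin":0},{"fingers":0.5,"offset":[0,0,0],"spin":0}]'

```text
time: 8.45
tool_pos: [0.4959, -0.1642, 0.1548]
ee_rot: [-2.962, -1.045, 0.001]
wrist_force: [0.2, 0.4, -0.7]
width: 0.5
finger_force: 0.0
```

>>> apply_moves --deltas '[{"fingers":0.05,"offset":[0,0,0],"spin":0},{"fingers":0.05,"offset":[0,0,0],"spin":0},{"fingers":0.05,"offset":[0,0,0],"spin":0},{"fingers":0.05,"offset":[0,0,0],"spin":0},{"fingers":0.05,"offset":[0,0,0],"spin":0}]' --squeeze 50

```text
time: 8.95
tool_pos: [0.4968, -0.165, 0.1552]
ee_rot: [2.961, 1.044, 0.002]
wrist_force: [2.6, -2.1, -1.6]
width: 0.152
finger_force: 50.0
```

>>> apply_moves --deltas '[{"fingers":0.05,"offset":[0,0,-0.9],"spin":-8},{"fingers":0.05,"offset":[0,0,-0.9],"spin":-8},{"fingers":0.05,"offset":[0,0,-0.9],"spin":-8},{"fingers":0.05,"offset":[0,0,-0.9],"spin":-8},{"fingers":0.05,"offset":[0,0,-0.9],"spin":-8},{"fingers":0.05,"offset":[0,0,-0.9],"spin":-8},{"fingers":0.05,"offset":[0,0,-0.9],"spin":-8},{"fingers":0.05,"offset":[0,0,-0.9],"spin":-8},{"fingers":0.05,"offset":[0,0,-0.9],"spin":-8},{"fingers":0.05,"offset":[0,0,-0.9],"spin":-8}]'

```text
time: 9.95
tool_pos: [0.4964, -0.165, 0.1644]
ee_rot: [1.591, 2.707, -0.0]
wrist_force: [1.5, -1.0, 0.9]
width: 0.151
finger_force: 50.0
```

```bash
python3 -c "
from h import *
go(.4588,-.1094,.21,34);print(env.read_state()['wrist_torque'])"
```

```text
t 9.9 pos [ 0.4964 -0.165   0.1644] yaw 29.1 q7 0.60 w 0.151 F [ 1.5 -1.   0.9] | off [ 66.8  -5.8 -45.7] spin -4.8932279123061875
[-0.33988121 -0.06102395 -0.10061312]
```

>>> apply_moves --deltas '[{"fingers":0.4,"offset":[0,0,0],"spin":0},{"fingers":0.4,"offset":[0,0,0],"spin":0},{"fingers":0.4,"offset":[0,0,-20],"spin":0},{"fingers":0.4,"offset":[0,0,-26],"spin":0},{"fingers":0.4,"offset":[22,-2,0],"spin":-1.5},{"fingers":0.4,"offset":[22,-2,0],"spin":-1.5},{"fingers":0.4,"offset":[22.8,-1.8,0],"spin":-1.5},{"fingers":0.4,"offset":[0,0,20],"spin":0},{"fingers":0.4,"offset":[0,0,10],"spin":0},{"fingers":0.4,"offset":[0,0,0],"spin":0}]'

```text
time: 10.95
tool_pos: [0.4565, -0.1095, 0.179]
ee_rot: [-1.491, -2.762, 0.002]
wrist_force: [-0.2, -0.5, -0.1]
width: 0.394
finger_force: 0.0
```

```bash
python3 -c "
from h import *
go(.4588,-.1094,.153,34)
s=env.read_state(); M=Rot.from_rotvec(s['ee_rot']).as_matrix()
a=np.radians(124.3+np.linspace(0,114.6,19)); P=np.c_[.5547+.17*np.cos(a),-.2499+.17*np.sin(a),0*a]
print(np.round((M.T@np.diff(P,axis=0).T).T*1e3,1)[:,:2].tolist()); print(P[0],P[-1])"
```

```text
t 10.9 pos [ 0.4565 -0.1095  0.179 ] yaw 33.3 q7 0.56 w 0.394 F [-0.2 -0.5 -0.1] | off [-1.2  2.1 26. ] spin -0.7241581179856382
[[-1.4, -18.8], [-3.5, -18.6], [-5.5, -18.1], [-7.5, -17.3], [-9.3, -16.4], [-11.1, -15.3], [-12.7, -13.9], [-14.2, -12.4], [-15.5, -10.8], [-16.6, -9.0], [-17.5, -7.1], [-18.2, -5.1], [-18.6, -3.1], [-18.9, -1.0], [-18.8, 1.1], [-18.6, 3.2], [-18.1, 5.2], [-17.5, 7.2]]
[ 0.45890057 -0.10946329  0.        ] [ 0.46688933 -0.3954654   0.        ]
```

>>> apply_moves --deltas '[{"fingers":0.4,"offset":[-0.6,1,13],"spin":0},{"fingers":0.4,"offset":[-0.6,1,13],"spin":0},{"fingers":0.4,"offset":[0,0,0],"spin":0},{"fingers":0.1,"offset":[0,0,0],"spin":0},{"fingers":0.1,"offset":[0,0,0],"spin":0},{"fingers":0.1,"offset":[0,0,0],"spin":0},{"fingers":0.1,"offset":[0,0,0],"spin":0},{"fingers":0.1,"offset":[0,0,0],"spin":0}]' --squeeze 15

```text
time: 11.75
tool_pos: [0.4583, -0.1108, 0.1546]
ee_rot: [-1.492, -2.763, 0.003]
wrist_force: [-3.6, -3.6, 6.6]
width: 0.173
finger_force: 15.0
```

>>> apply_moves --deltas '[{"fingers":0.1,"offset":[-1.4,-18.8,0],"spin":0},{"fingers":0.1,"offset":[-3.5,-18.6,0],"spin":0},{"fingers":0.1,"offset":[-5.5,-18.1,0],"spin":0},{"fingers":0.1,"offset":[-7.5,-17.3,0],"spin":0},{"fingers":0.1,"offset":[-9.3,-16.4,0],"spin":0},{"fingers":0.1,"offset":[0,0,0],"spin":0}]'

```text
time: 12.35
tool_pos: [0.4, -0.1828, 0.1546]
ee_rot: [1.494, 2.762, -0.0]
wrist_force: [-1.7, -0.4, 5.4]
width: 0.171
finger_force: 15.0
```

>>> apply_moves --deltas '[{"fingers":0.1,"offset":[-11.1,-15.3,-2],"spin":0},{"fingers":0.1,"offset":[-12.7,-13.9,0],"spin":0},{"fingers":0.1,"offset":[-14.2,-12.4,0],"spin":0},{"fingers":0.1,"offset":[-15.5,-10.8,0],"spin":0},{"fingers":0.1,"offset":[-16.6,-9,0],"spin":0},{"fingers":0.1,"offset":[-17.5,-7.1,0],"spin":0},{"fingers":0.1,"offset":[-18.2,-5.1,0],"spin":0}]'

```text
time: 13.05
tool_pos: [0.397, -0.3086, 0.1558]
ee_rot: [-1.487, -2.765, -0.003]
wrist_force: [-0.0, 3.7, -1.5]
width: 0.173
finger_force: 15.0
```

>>> apply_moves --deltas '[{"fingers":0.1,"offset":[-18.6,-3.1,0],"spin":0},{"fingers":0.1,"offset":[-18.9,-1,0],"spin":0},{"fingers":0.1,"offset":[-18.8,1.1,0],"spin":0},{"fingers":0.1,"offset":[-18.6,3.2,0],"spin":0},{"fingers":0.1,"offset":[-18.1,5.2,0],"spin":0},{"fingers":0.1,"offset":[-17.5,7.2,0],"spin":0},{"fingers":0.1,"offset":[0,0,0],"spin":0}]'

```text
time: 13.75
tool_pos: [0.4699, -0.3974, 0.156]
ee_rot: [1.489, 2.762, -0.003]
wrist_force: [-7.1, -14.8, 1.1]
width: 0.207
finger_force: 8.2
```

```bash
python3 -c "
from h import *
go(.4669,-.3955,.153,34)
P=env.read_state()['tool_pos'];print(np.degrees(np.arctan2(P[1]+.2499,P[0]-.5547))%360-124.3, np.hypot(P[1]+.2499,P[0]-.5547))"
```

```text
t 13.8 pos [ 0.4699 -0.3974  0.156 ] yaw 33.3 q7 0.99 w 0.207 F [ -7.1 -14.8   1.1] | off [ 3.3 -1.5  3. ] spin -0.6650333081969109
115.82170527226835 0.17014647000867186
```

>>> apply_moves --deltas '[{"fingers":0.5,"offset":[0,0,0],"spin":0},{"fingers":0.5,"offset":[0,0,0],"spin":0},{"fingers":0.5,"offset":[0,0,-30],"spin":0},{"fingers":0.5,"offset":[0,0,-40],"spin":0},{"fingers":0.9,"offset":[0,0,-20],"spin":0},{"fingers":0.9,"offset":[0,0,0],"spin":0}]'

```text
time: 14.35
tool_pos: [0.4701, -0.3951, 0.2494]
ee_rot: [1.486, 2.761, 0.001]
wrist_force: [0.2, 0.7, 0.0]
width: 0.655
finger_force: 0.0
```

```bash
python3 -c "
from h import *
d=shot('top'); s=shot('side'); crop(d,170,130,570,330,2,'pics/a.png'); 
np.set_printoptions(precision=4,suppress=True)
g=cv2.cvtColor(d['image'],cv2.COLOR_RGB2GRAY)[225:285,315:380]; m=(g>140).astype(np.uint8)
n,l,st,c=cv2.connectedComponentsWithStats(m); i=1+st[1:,4].argmax(); print(st[i])
r=cv2.minAreaRect(np.argwhere(l==i)[:,::-1].astype(np.float32)); print(r)
b=cv2.boxPoints(r)+[315,225]; W=np.array([onz(d,p,.066) for p in b]); print(W, W.mean(0)); e=np.diff(W[:3,:2],axis=0); print(np.linalg.norm(e,axis=1),np.degrees(np.arctan2(e[:,1],e[:,0])))
go(*W.mean(0)[:2],.2)"
```

```text
[ 52   0  13  29 281]
((58.0, 14.0), (28.0, 12.0), 90.0)
[[ 0.5009 -0.0869  0.066 ]
 [ 0.5013 -0.1163  0.066 ]
 [ 0.433  -0.1162  0.066 ]
 [ 0.4326 -0.087   0.066 ]] [ 0.467  -0.1016  0.066 ]
[0.0294 0.0682] [-89.2912 179.9005]
t 14.4 pos [ 0.4679 -0.3943  0.2458] yaw 33.4 q7 1.03 w 0.749 F [-0.4 -0.4 -0.6] | off [244.9 160.3  46.1] spin None
```

View pics/a.png

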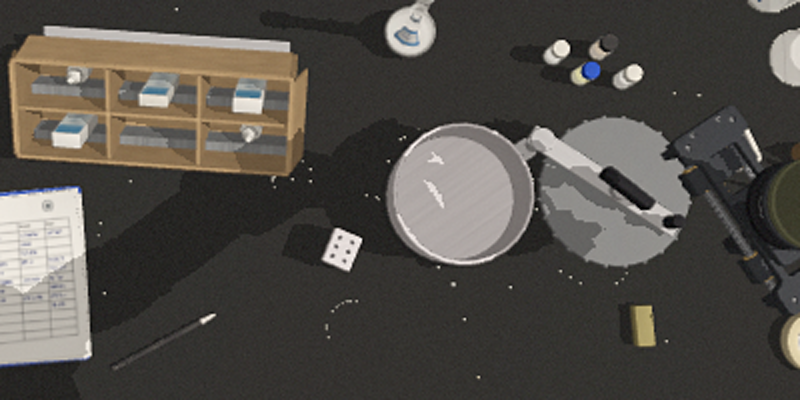

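The pot is open with the cap fully aside, and the cartridge is still at (341,255).

>>> apply_moves --deltas '[{"fingers":0.8,"offset":[33.3,17.1,0],"spin":0},{"fingers":0.8,"offset":[33.3,17.1,0],"spin":0},{"fingers":0.8,"offset":[33.3,17.1,0],"spin":0},{"fingers":0.8,"offset":[33.3,17.1,0],"spin":0},{"fingers":0.8,"offset":[33.3,17.1,0],"spin":0},{"fingers":0.8,"offset":[33.3,17.1,0],"spin":0},{"fingers":0.8,"offset":[33.3,17.1,0],"spin":0},{"fingers":0.8,"offset":[33.3,17.1,0],"spin":0},{"fingers":0.8,"offset":[33.3,17.1,0],"spin":0},{"fingers":0.8,"offset":[33.3,17.1,0],"spin":0}]'

```text
time: 15.45
tool_pos: [0.426, -0.0216, 0.2448]
ee_rot: [-1.489, -2.763, 0.002]
wrist_force: [1.0, -0.2, -0.4]
width: 0.801
finger_force: 0.0
```

>>> apply_moves --deltas '[{"fingers":0.8,"offset":[0,0,40],"spin":-8.5},{"fingers":0.8,"offset":[0,0,40],"spin":-8.5},{"fingers":0.8,"offset":[0,0,20],"spin":-8.5},{"fingers":0.8,"offset":[0,0,0],"spin":-8.5},{"fingers":0.8,"offset":[0,0,0],"spin":0}]'

```text
time: 15.95
tool_pos: [0.4258, -0.0229, 0.1445]
ee_rot: [-0.614, -3.076, -0.0]
wrist_force: [-0.5, 0.2, 1.5]
width: 0.801
finger_force: 0.0
```

```bash
python3 -c "
from h import *
s=shot('side'); x0,y0=290,120
M=Rot.from_rotvec(env.read_state()['ee_rot']).as_matrix(); T=np.array(env.read_state()['tool_pos'])
big=cv2.resize(s['image'][y0:300,x0:530,::-1],None,fx=3.3,fy=3.3,interpolation=cv2.INTER_CUBIC)
for dz,c in ((0,(255,255,0)),(.022,(0,0,255))):
  for sg in (1,-1):
    p=(proj(s,T+M@[0,sg*.035,dz])-[x0,y0])*3.3; cv2.circle(big,tuple(int(v) for v in p),3,c,-1)
for X in ([.4545,-.0152,.066],[.4413,-.047,.066],[.4015,-.0317,.066],[.4155,.0015,.066]):
    p=(proj(s,np.array(X))-[x0,y0])*3.3; cv2.circle(big,tuple(int(v) for v in p),3,(0,255,0),-1)
cv2.imwrite('pics/s4.png',big)
go(.4282,-.0231,.07,67.5)"
```

```text
t 16.0 pos [ 0.4265 -0.0229  0.1451] yaw 67.2 q7 0.61 w 0.796 F [ 0.2 -0.7  0.3] | off [-1.9  0.5 75.1] spin -0.2950933305011034
```

View pics/s4.png

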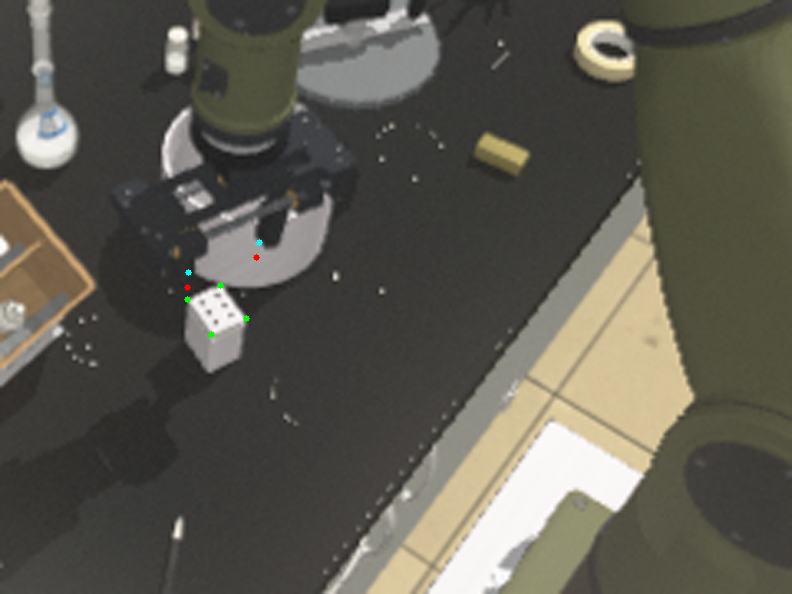

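Cartridge corners match the prediction. The right fingertip at (268,245) is about level with the TCP, so I'll treat the tips as roughly 3 mm ahead of it.

>>> apply_moves --deltas '[{"fingers":0.8,"offset":[-1,0.5,30],"spin":-0.3},{"fingers":0.8,"offset":[-0.9,0,30],"spin":0},{"fingers":0.8,"offset":[0,0,23],"spin":0},{"fingers":0.8,"offset":[0,0,10],"spin":0},{"fingers":0.8,"offset":[0,0,0],"spin":0},{"fingers":0.2,"offset":[0,0,0],"spin":0},{"fingers":0.2,"offset":[0,0,0],"spin":0},{"fingers":0.2,"offset":[0,0,0],"spin":0},{"fingers":0.2,"offset":[0,0,0],"spin":0},{"fingers":0.2,"offset":[0,0,0],"spin":0}]' --squeeze 30

```text
time: 17.0
tool_pos: [0.4307, -0.0236, 0.0541]
ee_rot: [-0.61, -3.082, -0.0]
wrist_force: [0.3, -0.4, 4.0]
width: 0.405
finger_force: 30.0
```

```bash
python3 -c "
from h import *
s=env.read_state(); print(s['finger_force'])
go(.496,-.164,.08,67)
d=shot('top'); print(onz(d,(400.5,227.3),.104))
go(.53,-.14,.08,67)"
```

```text
29.997951686382294
t 17.0 pos [ 0.4307 -0.0236  0.0541] yaw 67.6 q7 0.44 w 0.405 F [ 0.3 -0.4  4. ] | off [-113.8 -104.9  -26. ] spin 0.6227341585521202
[ 0.49393306 -0.1628612   0.104     ]
t 17.1 pos [ 0.4306 -0.0236  0.0541] yaw 67.6 q7 0.44 w 0.406 F [-0.3 -0.6  4.3] | off [-136.2  -69.8  -26. ] spin 0.6274490657062017
```

>>> apply_moves --deltas '[{"fingers":0.2,"offset":[0,0,-20],"spin":0},{"fingers":0.2,"offset":[0,0,-40],"spin":0},{"fingers":0.2,"offset":[0,0,-40],"spin":0},{"fingers":0.2,"offset":[0,0,-40],"spin":0},{"fingers":0.2,"offset":[-13,-20,0],"spin":0},{"fingers":0.2,"offset":[-13,-20,0],"spin":0},{"fingers":0.2,"offset":[-13,-20,0],"spin":0},{"fingers":0.2,"offset":[-13,-20,0],"spin":0},{"fingers":0.2,"offset":[-13,-20,0],"spin":0},{"fingers":0.2,"offset":[0,0,0],"spin":0}]'

```text
time: 18.05
tool_pos: [0.4522, -0.1445, 0.1932]
ee_rot: [-0.618, -3.079, 0.003]
wrist_force: [-0.0, 0.4, -0.6]
width: 0.403
finger_force: 30.0
```

```bash
python3 -c "
from h import *
s=env.read_state(); print(s['finger_force'])
go(.453,-.141,.07,67)"
```

```text
29.994800984859467
t 18.1 pos [ 0.4522 -0.1445  0.1932] yaw 67.3 q7 0.86 w 0.403 F [-0.   0.4 -0.6] | off [  0.5   3.8 123.2] spin 0.2921853965059569
```

>>> apply_moves --deltas '[{"fingers":0.2,"offset":[0,1,35],"spin":0},{"fingers":0.2,"offset":[0,1,35],"spin":0},{"fingers":0.2,"offset":[0,1,30],"spin":0},{"fingers":0.2,"offset":[0,0,12],"spin":0},{"fingers":0.2,"offset":[0,0,8],"spin":0},{"fingers":0.2,"offset":[0,0,0],"spin":0}]'

```text
time: 18.65
tool_pos: [0.4531, -0.1371, 0.073]
ee_rot: [-0.606, -3.079, -0.0]
wrist_force: [0.0, -0.1, -0.7]
width: 0.407
finger_force: 30.0
```

>>> apply_moves --deltas '[{"fingers":0.2,"offset":[0,0,4],"spin":0},{"fingers":0.2,"offset":[0,0,4],"spin":0},{"fingers":0.2,"offset":[0,0,0],"spin":0},{"fingers":0.57,"offset":[0,0,0],"spin":0},{"fingers":0.57,"offset":[0,0,0],"spin":0},{"fingers":0.57,"offset":[0,0,0],"spin":0},{"fingers":0.57,"offset":[0,0,-35],"spin":0},{"fingers":0.57,"offset":[0,0,-45],"spin":-6},{"fingers":0.57,"offset":[0,0,-45],"spin":-7},{"fingers":0.57,"offset":[0,0,-30],"spin":-6}]'

```text
time: 19.65
tool_pos: [0.4543, -0.1381, 0.2236]
ee_rot: [0.084, 3.139, -0.001]
wrist_force: [1.2, -0.2, -0.7]
width: 0.572
finger_force: 0.0
```

```bash
python3 -c "
from h import *
go(.5657,.3079,.22,86.4)"
```

```text
t 19.6 pos [ 0.4543 -0.1381  0.2236] yaw 86.9 q7 1.13 w 0.572 F [ 1.2 -0.2 -0.7] | off [-87.3 451.3   3.5] spin 0.5182582344611575
```

>>> apply_moves --deltas '[{"fingers":0.57,"offset":[-8.7,45.1,0],"spin":0},{"fingers":0.57,"offset":[-8.7,45.1,0],"spin":0},{"fingers":0.57,"offset":[-8.7,45.1,0],"spin":0},{"fingers":0.57,"offset":[-8.7,45.1,0],"spin":0},{"fingers":0.57,"offset":[-8.7,45.1,0],"spin":0},{"fingers":0.57,"offset":[-8.7,45.1,0],"spin":0},{"fingers":0.57,"offset":[-8.7,45.1,0],"spin":0},{"fingers":0.57,"offset":[-8.7,45.1,0],"spin":0},{"fingers":0.57,"offset":[-8.7,45.1,0],"spin":0},{"fingers":0.57,"offset":[-8.7,45.1,0],"spin":0}]'

```text
time: 20.65
tool_pos: [0.5671, 0.3086, 0.2206]
ee_rot: [-0.092, -3.139, 0.001]
wrist_force: [1.7, 0.5, 0.2]
width: 0.569
finger_force: 0.0
```

>>> apply_moves --deltas '[{"fingers":0.57,"offset":[0,0,40],"spin":0.5},{"fingers":0.57,"offset":[0,0,30],"spin":0},{"fingers":0.57,"offset":[0,0,15],"spin":0},{"fingers":0.57,"offset":[0,0,0],"spin":0}]'

```text
time: 21.05
tool_pos: [0.5657, 0.3058, 0.1335]
ee_rot: [-0.105, -3.135, 0.005]
wrist_force: [0.3, -0.9, 0.3]
width: 0.569
finger_force: 0.0
```

```bash
python3 -c "
from h import *
go(.5657,.3079,.0812,86.4)
d=shot('side'); T=np.array(env.read_state()['tool_pos']); M=Rot.from_rotvec(env.read_state()['ee_rot']).as_matrix(); x0,y0=180,150
big=cv2.resize(d['image'][y0:300,x0:360,::-1],None,fx=4,fy=4,interpolation=cv2.INTER_CUBIC)
O=np.array([.622,.2006,.045]); xv=np.array([.998,-.0633,0]); yv=np.array([.0633,.998,0]); z=np.array([0,0,1.])
u=.8776*xv+.4794*z; w=-.4794*xv+.8776*z
for uu in (-.046,-.030):
  for yy in (.0865,.1205): 
    p=(proj(d,O+uu*u+yy*yv+.085*w)-[x0,y0])*4; cv2.circle(big,tuple(int(v) for v in p),2,(0,255,0),-1)
for dz in (0,.022): 
  for sg in (1,-1):
    p=(proj(d,T+M@[0,sg*.025,dz])-[x0,y0])*4; cv2.circle(big,tuple(int(v) for v in p),2,(0,0,255) if dz else (255,255,0),-1)
cv2.imwrite('pics/s5.png',big)"
```

```text
t 21.1 pos [0.5657 0.3058 0.1335] yaw 86.1 q7 0.46 w 0.569 F [ 0.3 -0.9  0.3] | off [-0.1  2.3 52.3] spin -0.2506158556131055
```

View pics/s5.png

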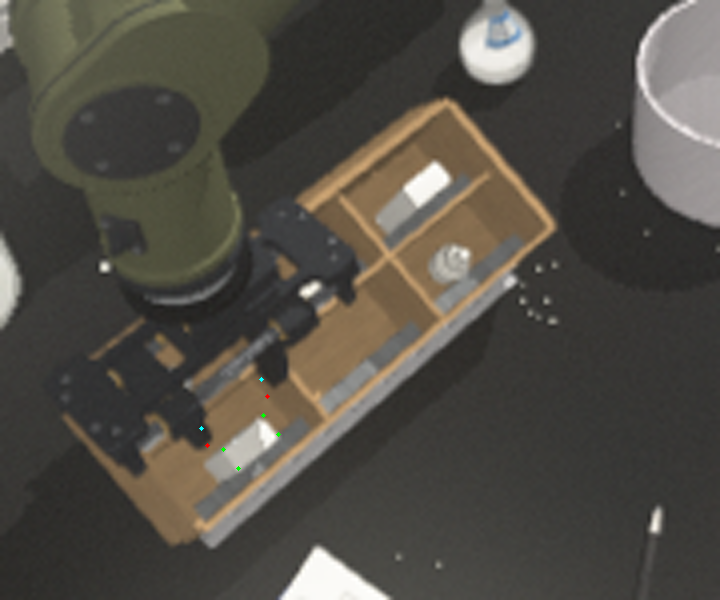

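The packet's top end matches the green prediction at (224–278, 415–468), and the fingers straddle it. Going down.

>>> apply_moves --deltas '[{"fingers":0.57,"offset":[0,1.2,20],"spin":0},{"fingers":0.57,"offset":[0,1,15],"spin":0},{"fingers":0.57,"offset":[0,0,8],"spin":0},{"fingers":0.57,"offset":[0,0,7],"spin":0},{"fingers":0.57,"offset":[0,0,0],"spin":0}]'

```text
time: 21.6
tool_pos: [0.5668, 0.309, 0.0851]
ee_rot: [-0.106, -3.138, 0.001]
wrist_force: [-1.1, -0.5, -0.3]
width: 0.572
finger_force: 0.0
```

>>> apply_moves --deltas '[{"fingers":0.25,"offset":[0,0,0],"spin":0},{"fingers":0.25,"offset":[0,0,0],"spin":0},{"fingers":0.25,"offset":[0,0,0],"spin":0},{"fingers":0.25,"offset":[0,0,0],"spin":0},{"fingers":0.25,"offset":[0,0,0],"spin":0}]' --squeeze 25

```text
time: 22.1
tool_pos: [0.5673, 0.3097, 0.0862]
ee_rot: [-0.105, -3.139, -0.001]
wrist_force: [-0.6, -0.0, 2.5]
width: 0.38
finger_force: 25.0
```

>>> apply_moves --deltas '[{"fingers":0.25,"offset":[4.8,0,-8.8],"spin":0},{"fingers":0.25,"offset":[9.6,0,-17.5],"spin":0},{"fingers":0.25,"offset":[9.6,0,-17.5],"spin":0},{"fingers":0.25,"offset":[9.6,0,-17.5],"spin":0},{"fingers":0.25,"offset":[9.6,0,-17.5],"spin":0},{"fingers":0.25,"offset":[9.6,0,-17.5],"spin":0},{"fingers":0.25,"offset":[5,0,-30],"spin":0},{"fingers":0.25,"offset":[5,0,-30],"spin":0},{"fingers":0.25,"offset":[0,0,0],"spin":0}]'

```text
time: 23.0
tool_pos: [0.5047, 0.3158, 0.2464]
ee_rot: [0.103, 3.136, 0.008]
wrist_force: [1.6, 0.7, 0.3]
width: 0.38
finger_force: 25.0
```

```bash
python3 -c "
from h import *
print(env.read_state()['finger_force'])
go(.537,-.140,.23,-3.6)
d=shot('side'); T=np.array(env.read_state()['tool_pos']);x,y=(proj(d,T)).astype(int); crop(d,x-60,y-55,x+60,y+55,5,'pics/s6.png')"
```

```text
24.99998364597559
t 23.0 pos [0.5047 0.3158 0.2464] yaw 86.2 q7 0.44 w 0.380 F [1.6 0.7 0.3] | off [ -62.2 -452.7   14.2] spin 89.82383903885253
```

View pics/s6.png

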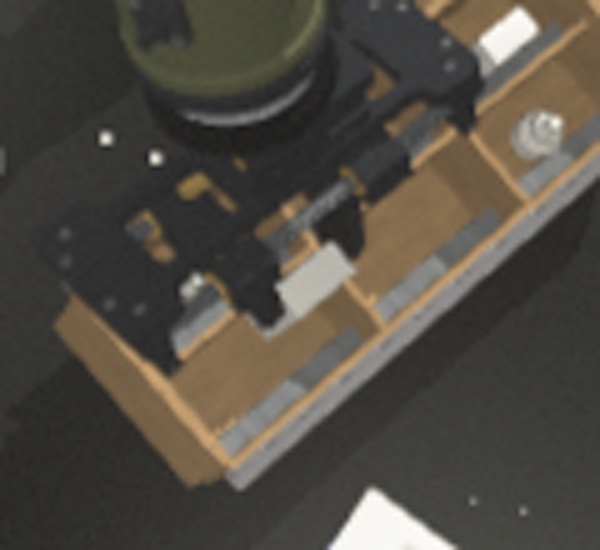

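The packet is held at its lean and its cell is empty. The remaining things in the carton are undisturbed. Carrying it to the pot.

>>> apply_moves --deltas '[{"fingers":0.25,"offset":[-6.4,-47.6,-1],"spin":0},{"fingers":0.25,"offset":[-6.4,-47.6,-1],"spin":0},{"fingers":0.25,"offset":[-6.4,-47.6,-1],"spin":0},{"fingers":0.25,"offset":[-6.4,-47.6,-1],"spin":0},{"fingers":0.25,"offset":[-6.4,-47.6,-1],"spin":0},{"fingers":0.25,"offset":[-6.4,-47.6,-1],"spin":0},{"fingers":0.25,"offset":[-6.4,-47.6,-1],"spin":0},{"fingers":0.25,"offset":[-6.4,-47.6,-1],"spin":0},{"fingers":0.25,"offset":[-6.4,-47.6,-1],"spin":0},{"fingers":0.25,"offset":[-6.4,-47.6,-1],"spin":0}]'

```text
time: 24.05
tool_pos: [0.5352, -0.1679, 0.2507]
ee_rot: [-0.106, -3.136, -0.001]
wrist_force: [1.0, 0.4, 0.0]
width: 0.382
finger_force: 25.0
```

>>> apply_moves --deltas '[{"fingers":0.25,"offset":[0,0,0],"spin":8.5},{"fingers":0.25,"offset":[0,0,0],"spin":8.5},{"fingers":0.25,"offset":[0,0,0],"spin":8.5},{"fingers":0.25,"offset":[0,0,0],"spin":8.5},{"fingers":0.25,"offset":[0,0,0],"spin":8.5},{"fingers":0.25,"offset":[0,0,0],"spin":8.5},{"fingers":0.25,"offset":[0,0,0],"spin":8.5},{"fingers":0.25,"offset":[0,0,0],"spin":8.5},{"fingers":0.25,"offset":[0,0,0],"spin":8.5},{"fingers":0.25,"offset":[0,0,0],"spin":8.5}]'

```text
time: 25.05
tool_pos: [0.5353, -0.1657, 0.2505]
ee_rot: [-2.204, -2.234, 0.004]
wrist_force: [0.3, 0.0, -0.2]
width: 0.387
finger_force: 25.0
```

```bash
python3 -c "
from h import *
print(env.read_state()['finger_force'])
go(.537,-.163,.08,-3.6)"
```

```text
24.99382585287094
t 25.1 pos [ 0.5353 -0.1657  0.2505] yaw 0.8 q7 0.05 w 0.387 F [ 0.3  0.  -0.2] | off [  2.6   2.5 170.5] spin 4.384147972745964
```

>>> apply_moves --deltas '[{"fingers":0.25,"offset":[1,1,45],"spin":4.4},{"fingers":0.25,"offset":[1,1,45],"spin":0},{"fingers":0.25,"offset":[0,0,40],"spin":0},{"fingers":0.25,"offset":[0,0,20],"spin":0},{"fingers":0.25,"offset":[0,0,12],"spin":0},{"fingers":0.25,"offset":[0,0,8],"spin":0},{"fingers":0.25,"offset":[0,0,0],"spin":0}]'

```text
time: 25.75
tool_pos: [0.5378, -0.1637, 0.0813]
ee_rot: [-2.282, -2.156, 0.002]
wrist_force: [-0.3, -0.2, 0.5]
width: 0.381
finger_force: 25.0
```

>>> apply_moves --deltas '[{"fingers":0.25,"offset":[0,-5,3],"spin":0},{"fingers":0.25,"offset":[0,-5,3],"spin":0},{"fingers":0.25,"offset":[0,0,0],"spin":0},{"fingers":0.48,"offset":[0,0,0],"spin":0},{"fingers":0.48,"offset":[0,0,0],"spin":0},{"fingers":0.48,"offset":[0,0,0],"spin":0},{"fingers":0.48,"offset":[0,0,-40],"spin":0},{"fingers":0.48,"offset":[0,0,-40],"spin":0},{"fingers":0.57,"offset":[0,0,-45],"spin":0},{"fingers":0.57,"offset":[0,0,-40],"spin":0}]'

```text
time: 26.75
tool_pos: [0.5285, -0.1631, 0.243]
ee_rot: [-2.283, -2.157, 0.0]
wrist_force: [0.9, -1.1, -0.0]
width: 0.569
finger_force: 0.0
```

```bash
python3 -c "
from h import *
go(.6105,.1995,.24,86.4)
d=shot('side'); crop(d,310,110,450,230,4,'pics/s7.png')"
```

```text
t 26.8 pos [ 0.5285 -0.1631  0.243 ] yaw -3.2 q7 -0.02 w 0.569 F [ 0.9 -1.1 -0. ] | off [366.7  61.3   3. ] spin -89.64441187513629
```

View pics/s7.png

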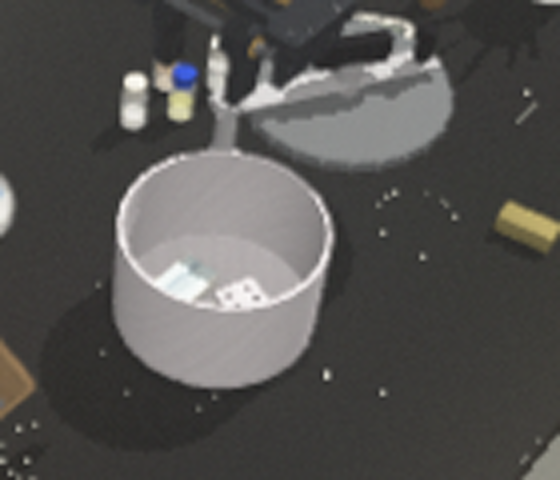

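The packet lies in the pot with the cartridge standing beside it. Next is the rear-middle packet.

>>> apply_moves --deltas '[{"fingers":0.57,"offset":[45.8,7.7,0],"spin":0},{"fingers":0.57,"offset":[45.8,7.7,0],"spin":0},{"fingers":0.57,"offset":[45.8,7.7,0],"spin":0},{"fingers":0.57,"offset":[45.8,7.7,0],"spin":0},{"fingers":0.57,"offset":[45.8,7.7,0],"spin":0},{"fingers":0.57,"offset":[45.8,7.7,0],"spin":0},{"fingers":0.57,"offset":[45.8,7.7,0],"spin":0},{"fingers":0.57,"offset":[45.8,7.7,0],"spin":0},{"fingers":0.57,"offset":[0,0,0],"spin":-7}]'

```text
time: 27.7
tool_pos: [0.6098, 0.21, 0.2406]
ee_rot: [-2.128, -2.303, -0.008]
wrist_force: [-0.3, 0.2, 0.1]
width: 0.569
finger_force: 0.0
```

>>> apply_moves --deltas '[{"fingers":0.57,"offset":[0,0,0],"spin":-8.25},{"fingers":0.57,"offset":[0,0,0],"spin":-8.25},{"fingers":0.57,"offset":[0,0,0],"spin":-8.25},{"fingers":0.57,"offset":[0,0,0],"spin":-8.25},{"fingers":0.57,"offset":[0,0,0],"spin":-8.25},{"fingers":0.57,"offset":[0,0,0],"spin":-8.25},{"fingers":0.57,"offset":[0,0,0],"spin":-8.25},{"fingers":0.57,"offset":[0,0,0],"spin":-8.25},{"fingers":0.57,"offset":[0,0,0],"spin":-8.25},{"fingers":0.57,"offset":[0,0,0],"spin":-8.25}]'

```text
time: 28.7
tool_pos: [0.6107, 0.199, 0.2405]
ee_rot: [-0.094, -3.139, 0.0]
wrist_force: [0.0, -0.4, 1.0]
width: 0.569
finger_force: 0.0
```

```bash
python3 -c "
from h import *
go(.6105,.1995,.113,86.4)"
```

```text
t 28.7 pos [0.6107 0.199  0.2405] yaw 86.6 q7 0.71 w 0.569 F [ 0.  -0.4  1. ] | off [1.000e-01 5.000e-01 1.275e+02] spin 0.18301466499424635
```

>>> apply_moves --deltas '[{"fingers":0.57,"offset":[0,0,40],"spin":0},{"fingers":0.57,"offset":[0,0,40],"spin":0},{"fingers":0.57,"offset":[0,0,20],"spin":0},{"fingers":0.57,"offset":[0,0,12],"spin":0},{"fingers":0.57,"offset":[0,0,7],"spin":0},{"fingers":0.57,"offset":[0,0,5],"spin":0},{"fingers":0.57,"offset":[0,0,0],"spin":0}]'

```text
time: 29.4
tool_pos: [0.6109, 0.1994, 0.1171]
ee_rot: [-0.103, -3.139, -0.001]
wrist_force: [0.6, 0.3, 0.9]
width: 0.567
finger_force: 0.0
```

>>> apply_moves --deltas '[{"fingers":0.25,"offset":[0,0,0],"spin":0},{"fingers":0.25,"offset":[0,0,0],"spin":0},{"fingers":0.25,"offset":[0,0,0],"spin":0},{"fingers":0.25,"offset":[0,0,0],"spin":0},{"fingers":0.25,"offset":[0,0,0],"spin":0}]' --squeeze 25

```text
time: 29.9
tool_pos: [0.611, 0.1995, 0.1175]
ee_rot: [0.103, 3.14, 0.001]
wrist_force: [-0.6, 0.6, 5.3]
width: 0.382
finger_force: 24.9
```

>>> apply_moves --deltas '[{"fingers":0.25,"offset":[4.8,0,-8.8],"spin":0},{"fingers":0.25,"offset":[9.6,0,-17.5],"spin":0},{"fingers":0.25,"offset":[9.6,0,-17.5],"spin":0},{"fingers":0.25,"offset":[9.6,0,-17.5],"spin":0},{"fingers":0.25,"offset":[9.6,0,-17.5],"spin":0},{"fingers":0.25,"offset":[9.6,0,-17.5],"spin":0},{"fingers":0.25,"offset":[5,0,-30],"spin":0},{"fingers":0.25,"offset":[0,0,-15],"spin":0},{"fingers":0.25,"offset":[0,0,0],"spin":0}]'

```text
time: 30.8
tool_pos: [0.5535, 0.2038, 0.2606]
ee_rot: [0.102, 3.137, 0.003]
wrist_force: [-0.4, -0.2, -0.9]
width: 0.381
finger_force: 24.9
```

```bash
python3 -c "
from h import *
print(env.read_state()['finger_force'])
go(.51,-.160,.09,-3.6)"
```

```text
24.921561777591705
t 30.8 pos [0.5535 0.2038 0.2606] yaw 86.3 q7 0.64 w 0.381 F [-0.4 -0.2 -0.9] | off [  20.2 -366.2  169.8] spin 89.87079617077134
```

>>> apply_moves --deltas '[{"fingers":0.25,"offset":[2.2,-40.7,0],"spin":0},{"fingers":0.25,"offset":[2.2,-40.7,0],"spin":0},{"fingers":0.25,"offset":[2.2,-40.7,0],"spin":0},{"fingers":0.25,"offset":[2.2,-40.7,0],"spin":0},{"fingers":0.25,"offset":[2.2,-40.7,0],"spin":0},{"fingers":0.25,"offset":[2.2,-40.7,0],"spin":0},{"fingers":0.25,"offset":[2.2,-40.7,0],"spin":0},{"fingers":0.25,"offset":[2.2,-40.7,0],"spin":0},{"fingers":0.25,"offset":[2.2,-40.6,0],"spin":0},{"fingers":0.25,"offset":[0,0,0],"spin":5}]'

```text
time: 31.8
tool_pos: [0.5064, -0.1692, 0.256]
ee_rot: [-0.26, -3.125, 0.006]
wrist_force: [0.3, 0.1, -0.2]
width: 0.38
finger_force: 24.9
```

>>> apply_moves --deltas '[{"fingers":0.25,"offset":[0,0,0],"spin":8.5},{"fingers":0.25,"offset":[0,0,0],"spin":8.5},{"fingers":0.25,"offset":[0,0,0],"spin":8.5},{"fingers":0.25,"offset":[0,0,0],"spin":8.5},{"fingers":0.25,"offset":[0,0,0],"spin":8.5},{"fingers":0.25,"offset":[0,0,0],"spin":8.5},{"fingers":0.25,"offset":[0,0,0],"spin":8.5},{"fingers":0.25,"offset":[0,0,0],"spin":8.5},{"fingers":0.25,"offset":[0,0,0],"spin":8.5},{"fingers":0.25,"offset":[0,0,0],"spin":8.5}]'

```text
time: 32.8
tool_pos: [0.5083, -0.1611, 0.2571]
ee_rot: [-2.298, -2.138, 0.004]
wrist_force: [-0.3, 0.5, -0.1]
width: 0.381
finger_force: 24.9
```

```bash
python3 -c "
from h import *
print(env.read_state()['finger_force'])
go(.51,-.160,.09,-3.6)"
```

```text
24.915514290332794
t 32.8 pos [ 0.5083 -0.1611  0.2571] yaw -4.1 q7 -0.02 w 0.381 F [-0.3  0.5 -0.1] | off [  1.1   2.2 167.1] spin -0.509223676968503
```

>>> apply_moves --deltas '[{"fingers":0.25,"offset":[1,1,45],"spin":0},{"fingers":0.25,"offset":[0,1,45],"spin":0},{"fingers":0.25,"offset":[0,0,35],"spin":0},{"fingers":0.25,"offset":[0,0,20],"spin":0},{"fingers":0.25,"offset":[0,0,10],"spin":0},{"fingers":0.25,"offset":[0,0,6],"spin":0},{"fingers":0.25,"offset":[0,0,0],"spin":0}]'

```text
time: 33.5
tool_pos: [0.511, -0.1603, 0.0969]
ee_rot: [-2.292, -2.147, 0.002]
wrist_force: [0.9, 0.3, -0.6]
width: 0.38
finger_force: 24.9
```

>>> apply_moves --deltas '[{"fingers":0.25,"offset":[0,0,4],"spin":0},{"fingers":0.25,"offset":[0,0,3],"spin":0},{"fingers":0.25,"offset":[0,0,0],"spin":0},{"fingers":0.5,"offset":[0,0,0],"spin":0},{"fingers":0.5,"offset":[0,0,0],"spin":0},{"fingers":0.5,"offset":[0,0,0],"spin":0},{"fingers":0.5,"offset":[0,0,-40],"spin":0},{"fingers":0.5,"offset":[0,0,-40],"spin":0},{"fingers":0.57,"offset":[0,0,-40],"spin":0},{"fingers":0.57,"offset":[0,0,-30],"spin":0}]'

```text
time: 34.5
tool_pos: [0.5119, -0.1604, 0.2427]
ee_rot: [2.292, 2.147, 0.001]
wrist_force: [0.2, -0.1, 0.3]
width: 0.573
finger_force: 0.0
```

```bash
python3 -c "
from h import *
go(.6036,.0905,.24,86.4)"
```

```text
t 34.5 pos [ 0.5119 -0.1604  0.2427] yaw -3.8 q7 -0.03 w 0.573 F [ 0.2 -0.1  0.3] | off [256.4  75.1   2.7] spin 89.8475571255812
```

>>> apply_moves --deltas '[{"fingers":0.57,"offset":[42.7,12.5,0],"spin":0},{"fingers":0.57,"offset":[42.7,12.5,0],"spin":0},{"fingers":0.57,"offset":[42.7,12.5,0],"spin":0},{"fingers":0.57,"offset":[42.7,12.5,0],"spin":0},{"fingers":0.57,"offset":[42.7,12.5,0],"spin":0},{"fingers":0.57,"offset":[42.7,12.5,0],"spin":0},{"fingers":0.57,"offset":[0,0,0],"spin":-8.2},{"fingers":0.57,"offset":[0,0,0],"spin":-8.2},{"fingers":0.57,"offset":[0,0,0],"spin":-8.2},{"fingers":0.57,"offset":[0,0,0],"spin":-8.2}]'

```text
time: 35.5
tool_pos: [0.6028, 0.0905, 0.24]
ee_rot: [-1.584, -2.712, 0.001]
wrist_force: [-0.4, -0.4, -0.3]
width: 0.571
finger_force: 0.0
```

>>> apply_moves --deltas '[{"fingers":0.57,"offset":[0,0,0],"spin":-8.2},{"fingers":0.57,"offset":[0,0,0],"spin":-8.2},{"fingers":0.57,"offset":[0,0,0],"spin":-8.2},{"fingers":0.57,"offset":[0,0,0],"spin":-8.2},{"fingers":0.57,"offset":[0,0,0],"spin":-8.2},{"fingers":0.57,"offset":[0,0,0],"spin":-8.2},{"fingers":0.57,"offset":[0,0,0],"spin":-8.2},{"fingers":0.57,"offset":[0,0,0],"spin":0}]'

```text
time: 36.3
tool_pos: [0.6028, 0.09, 0.2399]
ee_rot: [-0.097, -3.138, -0.0]
wrist_force: [-0.7, 0.6, -0.6]
width: 0.57
finger_force: 0.0
```

```bash
python3 -c "
from h import *
go(.6036,.0905,.114,86.4)"
```

```text
t 36.3 pos [0.6028 0.09   0.2399] yaw 86.5 q7 0.84 w 0.570 F [-0.7  0.6 -0.6] | off [ -1.    0.5 125.9] spin 0.058372338910174904
```

>>> apply_moves --deltas '[{"fingers":0.57,"offset":[-1,0.5,40],"spin":0},{"fingers":0.57,"offset":[0,0,40],"spin":0},{"fingers":0.57,"offset":[0,0,20],"spin":0},{"fingers":0.57,"offset":[0,0,12],"spin":0},{"fingers":0.57,"offset":[0,0,7],"spin":0},{"fingers":0.57,"offset":[0,0,6],"spin":0},{"fingers":0.57,"offset":[0,0,0],"spin":0}]'

```text
time: 37.0
tool_pos: [0.6041, 0.091, 0.1153]
ee_rot: [-0.098, -3.139, -0.0]
wrist_force: [-0.6, -0.1, -0.1]
width: 0.568
finger_force: 0.0
```

>>> apply_moves --deltas '[{"fingers":0.25,"offset":[0,0,0],"spin":0},{"fingers":0.25,"offset":[0,0,0],"spin":0},{"fingers":0.25,"offset":[0,0,0],"spin":0},{"fingers":0.25,"offset":[0,0,0],"spin":0},{"fingers":0.25,"offset":[0,0,0],"spin":0}]' --squeeze 25

```text
time: 37.5
tool_pos: [0.6044, 0.0911, 0.1158]
ee_rot: [0.097, 3.14, 0.001]
wrist_force: [-1.2, 1.2, 5.4]
width: 0.38
finger_force: 25.0
```

>>> apply_moves --deltas '[{"fingers":0.25,"offset":[4.8,0,-8.8],"spin":0},{"fingers":0.25,"offset":[9.6,0,-17.5],"spin":0},{"fingers":0.25,"offset":[9.6,0,-17.5],"spin":0},{"fingers":0.25,"offset":[9.6,0,-17.5],"spin":0},{"fingers":0.25,"offset":[9.6,0,-17.5],"spin":0},{"fingers":0.25,"offset":[9.6,0,-17.5],"spin":0},{"fingers":0.25,"offset":[5,0,-30],"spin":0},{"fingers":0.25,"offset":[0,0,-15],"spin":0},{"fingers":0.25,"offset":[0,0,0],"spin":0}]'

```text
time: 38.4
tool_pos: [0.5468, 0.095, 0.2587]
ee_rot: [0.097, 3.138, 0.002]
wrist_force: [0.4, 0.2, 0.0]
width: 0.381
finger_force: 25.0
```

```bash
python3 -c "
from h import *
print(env.read_state()['finger_force'])
go(.51,-.160,.10,-3.6)
a=shot('top');b=shot('side'); crop(a,350,180,450,270,4,'pics/x.png'); crop(b,330,130,430,220,4,'pics/y.png')
cv2.imwrite('pics/xy.png',np.hstack([cv2.imread('pics/x.png'),cv2.imread('pics/y.png')]))"
```

```text
24.999862263794057
t 38.4 pos [0.5468 0.095  0.2587] yaw 86.5 q7 0.79 w 0.381 F [0.4 0.2 0. ] | off [  21.4 -257.   158.4] spin -89.93851669406916
```

View pics/xy.png

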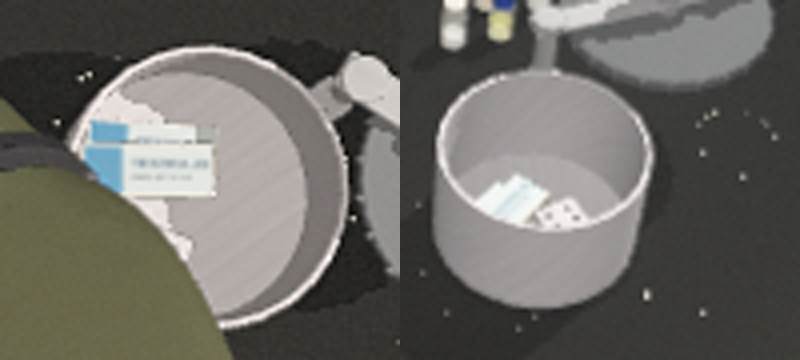

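Both packets lie flat and overlapping on the +y side, with the cartridge upright beside them. The third goes in with its foot on the bare floor on the −y side.

>>> apply_moves --deltas '[{"fingers":0.25,"offset":[2.2,-38,0],"spin":0},{"fingers":0.25,"offset":[2.2,-38,0],"spin":0},{"fingers":0.25,"offset":[2.2,-38,0],"spin":0},{"fingers":0.25,"offset":[2.2,-38,0],"spin":0},{"fingers":0.25,"offset":[2.2,-38,0],"spin":0},{"fingers":0.25,"offset":[2.2,-38,0],"spin":0},{"fingers":0.25,"offset":[2.2,-38,0],"spin":0},{"fingers":0.25,"offset":[0,0,0],"spin":8.2},{"fingers":0.25,"offset":[0,0,0],"spin":8.2},{"fingers":0.25,"offset":[0,0,0],"spin":8.2}]'

```text
time: 39.5
tool_pos: [0.5133, -0.1705, 0.2548]
ee_rot: [-0.774, -3.04, -0.0]
wrist_force: [0.2, 0.6, 0.0]
width: 0.381
finger_force: 25.0
```

>>> apply_moves --deltas '[{"fingers":0.25,"offset":[0,0,0],"spin":8.2},{"fingers":0.25,"offset":[0,0,0],"spin":8.2},{"fingers":0.25,"offset":[0,0,0],"spin":8.2},{"fingers":0.25,"offset":[0,0,0],"spin":8.2},{"fingers":0.25,"offset":[0,0,0],"spin":8.2},{"fingers":0.25,"offset":[0,0,0],"spin":8.2},{"fingers":0.25,"offset":[0,0,0],"spin":8.2},{"fingers":0.25,"offset":[0,0,0],"spin":8.2},{"fingers":0.25,"offset":[0,0,0],"spin":0}]'

```text
time: 40.4
tool_pos: [0.5136, -0.1699, 0.2551]
ee_rot: [-2.291, -2.145, 0.005]
wrist_force: [0.0, 0.2, -0.5]
width: 0.38
finger_force: 25.0
```

```bash
python3 -c "
from h import *
print(env.read_state()['finger_force'])
go(.515,-.170,.085,-3.6)"
```

```text
25.001133223995566
t 40.4 pos [ 0.5136 -0.1699  0.2551] yaw -3.8 q7 -0.01 w 0.380 F [ 0.   0.2 -0.5] | off [ -0.    2.1 170.1] spin -0.1678167925282139
```

>>> apply_moves --deltas '[{"fingers":0.25,"offset":[0,2,45],"spin":0},{"fingers":0.25,"offset":[0,0,45],"spin":0},{"fingers":0.25,"offset":[0,0,40],"spin":0},{"fingers":0.25,"offset":[0,0,20],"spin":0},{"fingers":0.25,"offset":[0,0,10],"spin":0},{"fingers":0.25,"offset":[0,0,5],"spin":0},{"fingers":0.25,"offset":[0,0,4],"spin":0},{"fingers":0.25,"offset":[0,0,0],"spin":0}]'

```text
time: 41.2
tool_pos: [0.5168, -0.1703, 0.0879]
ee_rot: [-2.292, -2.148, 0.0]
wrist_force: [0.2, 0.1, 0.1]
width: 0.383
finger_force: 25.0
```

>>> apply_moves --deltas '[{"fingers":0.5,"offset":[0,0,0],"spin":0},{"fingers":0.5,"offset":[0,0,0],"spin":0},{"fingers":0.5,"offset":[0,0,0],"spin":0},{"fingers":0.5,"offset":[0,0,-40],"spin":0},{"fingers":0.5,"offset":[0,0,-40],"spin":0},{"fingers":0.5,"offset":[0,0,-40],"spin":0},{"fingers":0.4,"offset":[0,0,-40],"spin":0},{"fingers":0.4,"offset":[0,0,0],"spin":0}]'

```text
time: 42.0
tool_pos: [0.5198, -0.1709, 0.2529]
ee_rot: [2.287, 2.141, 0.008]
wrist_force: [0.9, 1.5, -0.1]
width: 0.403
finger_force: 0.0
```

```bash
python3 -c "
from h import *
go(.467,-.3955,.24,33.4)
d=shot('top'); x0,y0=300,150
s=shot('side'); crop(d,300,160,500,285,3.9,'pics/x.png'); crop(s,330,120,430,220,4,'pics/y.png')
y=cv2.imread('pics/y.png'); x=cv2.imread('pics/x.png')
g=cv2.cvtColor(s['image'],cv2.COLOR_RGB2GRAY)
c=cv2.resize(x,(480,300)); f=cv2.resize(y,(300,300)); cv2.imwrite('pics/z.png',np.hstack([c,f]))"
```

```text
t 42.0 pos [ 0.5198 -0.1709  0.2529] yaw -3.8 q7 -0.02 w 0.403 F [ 0.9  1.5 -0.1] | off [-227.6  -38.1   13. ] spin -37.168286927501136
```

>>> apply_moves --deltas '[{"fingers":0.4,"offset":[-38,-6.4,0],"spin":0},{"fingers":0.4,"offset":[-38,-6.4,0],"spin":0},{"fingers":0.4,"offset":[-38,-6.4,0],"spin":0},{"fingers":0.4,"offset":[-38,-6.4,0],"spin":0},{"fingers":0.4,"offset":[-38,-6.4,0],"spin":0},{"fingers":0.4,"offset":[-38,-6.4,0],"spin":0},{"fingers":0.4,"offset":[0,0,0],"spin":-8.3},{"fingers":0.4,"offset":[0,0,0],"spin":-8.3},{"fingers":0.4,"offset":[0,0,0],"spin":-8.3},{"fingers":0.4,"offset":[0,0,0],"spin":-8.3}]'

```text
time: 43.1
tool_pos: [0.4622, -0.3946, 0.2453]
ee_rot: [-1.573, -2.714, -0.0]
wrist_force: [-0.5, -0.0, -1.3]
width: 0.403
finger_force: 0.0
```

```bash
python3 -c "
from h import *
go(.467,-.3955,.154,33.4)
d=shot('top'); s=shot('side'); crop(d,330,170,490,290,2.5,'pics/x.png'); crop(s,330,120,450,220,3,'pics/y.png')
c=cv2.imread('pics/x.png'); f=cv2.imread('pics/y.png'); cv2.imwrite('pics/z.png',np.hstack([c,f])); print(c.shape,f.shape)"
```

```text
t 43.1 pos [ 0.4622 -0.3946  0.2453] yaw 29.8 q7 0.85 w 0.403 F [-0.5 -0.  -1.3] | off [-3.6  3.9 91.3] spin -3.5898649852982487
(300, 400, 3) (300, 360, 3)
```

View pics/z.png

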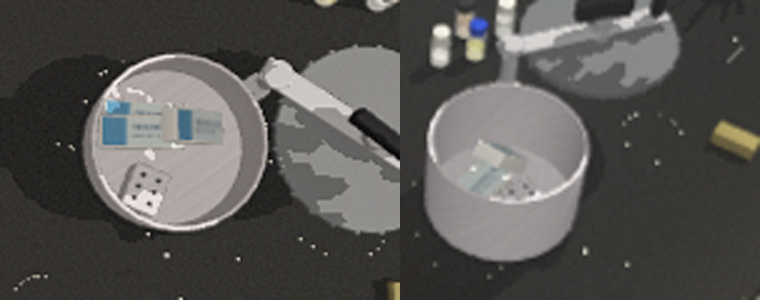

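All three packets and the cartridge are in the pot below the rim, with the third packet leaning on the others. Next I grip the knob and swing back.

>>> apply_moves --deltas '[{"fingers":0.45,"offset":[-3.6,3.9,30],"spin":0},{"fingers":0.45,"offset":[0,0,30],"spin":-3.6},{"fingers":0.45,"offset":[0,0,18],"spin":0},{"fingers":0.45,"offset":[0,0,10],"spin":0},{"fingers":0.45,"offset":[0,0,0],"spin":0},{"fingers":0.1,"offset":[0,0,0],"spin":0},{"fingers":0.1,"offset":[0,0,0],"spin":0},{"fingers":0.1,"offset":[0,0,0],"spin":0},{"fingers":0.1,"offset":[0,0,0],"spin":0},{"fingers":0.1,"offset":[0,0,0],"spin":0}]' --squeeze 15

```text
time: 44.2
tool_pos: [0.4676, -0.3981, 0.1604]
ee_rot: [-1.5, -2.76, 0.005]
wrist_force: [-3.1, -3.8, 5.8]
width: 0.172
finger_force: 15.0
```

```bash
python3 -c "
from h import *
go(.4589,-.1095,.157,33.4)
s=env.read_state(); M=Rot.from_rotvec(s['ee_rot']).as_matrix(); P=s['tool_pos']
a0=np.degrees(np.arctan2(P[1]+.2499,P[0]-.5547))%360; print(a0)
a=np.radians(np.linspace(a0,124.3,19)); P=np.c_[.5547+.17*np.cos(a),-.2499+.17*np.sin(a),0*a]
print(np.round((M.T@np.diff(P,axis=0).T).T*1e3,1)[:,:2].tolist()); print(P[0],P[-1],s['finger_force'])"
```

```text
t 44.2 pos [ 0.4676 -0.3981  0.1604] yaw 33.0 q7 0.84 w 0.172 F [-3.1 -3.8  5.8] | off [246.9 149.8   2.7] spin -0.43386165995077874
239.54966880529065
[[17.4, -7.5], [18.2, -5.5], [18.7, -3.5], [18.9, -1.4], [19.0, 0.7], [18.8, 2.8], [18.3, 4.9], [17.7, 6.9], [16.8, 8.9], [15.7, 10.7], [14.4, 12.4], [12.9, 13.9], [11.3, 15.3], [9.5, 16.4], [7.6, 17.4], [5.7, 18.1], [3.6, 18.6], [1.5, 18.9]]
[ 0.46854549 -0.3964517   0.        ] [ 0.45890057 -0.10946329  0.        ] 15.001117587089539
```

>>> apply_moves --deltas '[{"fingers":0.1,"offset":[17.4,-7.5,0],"spin":0},{"fingers":0.1,"offset":[18.2,-5.5,0],"spin":0},{"fingers":0.1,"offset":[18.7,-3.5,0],"spin":0},{"fingers":0.1,"offset":[18.9,-1.4,0],"spin":0},{"fingers":0.1,"offset":[19,0.7,0],"spin":0},{"fingers":0.1,"offset":[18.8,2.8,0],"spin":0},{"fingers":0.1,"offset":[18.3,4.9,0],"spin":0},{"fingers":0.1,"offset":[17.7,6.9,0],"spin":0},{"fingers":0.1,"offset":[16.8,8.9,0],"spin":0}]'

```text
time: 45.1
tool_pos: [0.3862, -0.2557, 0.1604]
ee_rot: [1.498, 2.757, 0.001]
wrist_force: [2.9, -2.9, 1.8]
width: 0.169
finger_force: 15.0
```

>>> apply_moves --deltas '[{"fingers":0.1,"offset":[15.7,10.7,0],"spin":0},{"fingers":0.1,"offset":[14.4,12.4,0],"spin":0},{"fingers":0.1,"offset":[12.9,13.9,0],"spin":0},{"fingers":0.1,"offset":[11.3,15.3,0],"spin":0},{"fingers":0.1,"offset":[9.5,16.4,0],"spin":0},{"fingers":0.1,"offset":[7.6,17.4,0],"spin":0},{"fingers":0.1,"offset":[5.7,18.1,0],"spin":0},{"fingers":0.1,"offset":[3.6,18.6,0],"spin":0},{"fingers":0.1,"offset":[1.5,18.9,0],"spin":0},{"fingers":0.1,"offset":[0,0,0],"spin":0}]'

```text
time: 46.1
tool_pos: [0.4562, -0.1076, 0.1594]
ee_rot: [-1.492, -2.757, 0.004]
wrist_force: [-5.5, 1.8, 5.9]
width: 0.176
finger_force: 15.0
```

```bash
python3 -c "
from h import *
go(.4589,-.1095,.157,33.4); P=env.read_state()['tool_pos']
print(np.degrees(np.arctan2(P[1]+.2499,P[0]-.5547))%360-124.3, np.hypot(P[1]+.2499,P[0]-.5547))"
```

```text
t 46.1 pos [ 0.4562 -0.1076  0.1594] yaw 33.2 q7 0.32 w 0.176 F [-5.5  1.8  5.9] | off [-3.   1.3  2.4] spin -0.2389265098103408
0.40338633980174166 0.17303349094496145
```

>>> apply_moves --deltas '[{"fingers":0.1,"offset":[-2,4,0],"spin":0},{"fingers":0.1,"offset":[0,3,0],"spin":0},{"fingers":0.1,"offset":[0,0,0],"spin":0}]'

```text
time: 46.4
tool_pos: [0.4563, -0.1077, 0.1592]
ee_rot: [-1.492, -2.747, 0.016]
wrist_force: [-16.6, -0.8, 17.3]
width: 0.171
finger_force: 15.0
```

>>> apply_moves --deltas '[{"fingers":0.1,"offset":[0,-6,0],"spin":0},{"fingers":0.5,"offset":[0,0,0],"spin":0},{"fingers":0.5,"offset":[0,0,0],"spin":0},{"fingers":0.5,"offset":[0,0,0],"spin":0},{"fingers":0.5,"offset":[0,0,-30],"spin":0},{"fingers":0.5,"offset":[0,0,-30],"spin":4},{"fingers":0.5,"offset":[0,0,0],"spin":0}]'

```text
time: 47.1
tool_pos: [0.4632, -0.1107, 0.2225]
ee_rot: [1.592, 2.701, 0.004]
wrist_force: [0.5, 1.2, 0.1]
width: 0.497
finger_force: 0.0
```

```bash
python3 -c "
from h import *
go(.4966,-.165,.1644,29.1)"
```

```text
t 47.1 pos [ 0.4632 -0.1107  0.2225] yaw 29.0 q7 0.33 w 0.497 F [0.5 1.2 0.1] | off [-63.5   2.6  58.4] spin -0.134908730296587
```

>>> apply_moves --deltas '[{"fingers":0.5,"offset":[-21,1,0],"spin":0},{"fingers":0.5,"offset":[-21,1,0],"spin":0},{"fingers":0.5,"offset":[-21.5,0.6,0],"spin":0},{"fingers":0.5,"offset":[0,0,20],"spin":0},{"fingers":0.5,"offset":[0,0,18],"spin":0},{"fingers":0.5,"offset":[0,0,12],"spin":0},{"fingers":0.5,"offset":[0,0,8],"spin":0},{"fingers":0.5,"offset":[0,0,0],"spin":0}]'

```text
time: 47.9
tool_pos: [0.4928, -0.1646, 0.1604]
ee_rot: [-1.591, -2.706, 0.002]
wrist_force: [-0.1, -0.1, -0.2]
width: 0.502
finger_force: 0.0
```

>>> apply_moves --deltas '[{"fingers":0.05,"offset":[0,0,0],"spin":0},{"fingers":0.05,"offset":[0,0,0],"spin":0},{"fingers":0.05,"offset":[0,0,0],"spin":0},{"fingers":0.05,"offset":[0,0,0],"spin":0},{"fingers":0.05,"offset":[0,0,0],"spin":0}]' --squeeze 50

```text
time: 48.4
tool_pos: [0.494, -0.1648, 0.1619]
ee_rot: [1.593, 2.707, 0.001]
wrist_force: [1.0, -0.1, 0.3]
width: 0.155
finger_force: 49.9
```

>>> apply_moves --deltas '[{"fingers":0.05,"offset":[0,0,0.9],"spin":8},{"fingers":0.05,"offset":[0,0,0.9],"spin":8},{"fingers":0.05,"offset":[0,0,0.9],"spin":8},{"fingers":0.05,"offset":[0,0,0.9],"spin":8},{"fingers":0.05,"offset":[0,0,0.9],"spin":8},{"fingers":0.05,"offset":[0,0,0.9],"spin":8},{"fingers":0.05,"offset":[0,0,0.9],"spin":8},{"fingers":0.05,"offset":[0,0,0.9],"spin":8},{"fingers":0.05,"offset":[0,0,0.9],"spin":8},{"fingers":0.05,"offset":[0,0,0.9],"spin":8}]'

```text
time: 49.4
tool_pos: [0.4957, -0.1656, 0.1527]
ee_rot: [2.961, 1.042, 0.005]
wrist_force: [4.5, -2.6, -6.0]
width: 0.151
finger_force: 49.9
```

```bash
python3 -c "
from h import *
go(.4966,-.165,.155,-55.7); s=env.read_state(); print(s['wrist_torque'],s['finger_force'])"
```

```text
t 49.4 pos [ 0.4957 -0.1656  0.1527] yaw -51.2 q7 -0.53 w 0.151 F [ 4.5 -2.6 -6. ] | off [ 1.1  0.1 -2.3] spin 4.467179130709383
[-0.34332832 -0.7445639   0.12841093] 49.87905979156494
```

Turning on gently until it meets the stop.

>>> apply_moves --deltas '[{"fingers":0.05,"offset":[0,0,0.2],"spin":2},{"fingers":0.05,"offset":[0,0,0.2],"spin":2},{"fingers":0.05,"offset":[0,0,0],"spin":2},{"fingers":0.05,"offset":[0,0,0],"spin":2},{"fingers":0.05,"offset":[0,0,0],"spin":2},{"fingers":0.05,"offset":[0,0,0],"spin":0}]'

```text
time: 50.0
tool_pos: [0.4977, -0.1643, 0.1524]
ee_rot: [3.036, 0.797, 0.009]
wrist_force: [7.5, -0.9, -6.0]
width: 0.161
finger_force: 53.3
```

```bash
python3 -c "
from h import *
go(.4966,-.165,.155,-55.7); s=env.read_state(); print(s['wrist_torque'],s['finger_force'])"
```

```text
t 50.0 pos [ 0.4977 -0.1643  0.1524] yaw -60.6 q7 -0.64 w 0.161 F [ 7.5 -0.9 -6. ] | off [-1.3  0.1 -2.6] spin -4.880259887997013
[-0.04446352 -1.46372805  1.10922922] 53.28444929793477
```

>>> apply_moves --deltas '[{"fingers":0.5,"offset":[0,0,0],"spin":0},{"fingers":0.5,"offset":[0,0,0],"spin":0},{"fingers":0.5,"offset":[0,0,0],"spin":0},{"fingers":0.5,"offset":[0,0,-30],"spin":0},{"fingers":0.5,"offset":[0,0,-40],"spin":0},{"fingers":0.5,"offset":[0,0,-30],"spin":0},{"fingers":0.5,"offset":[0,35,0],"spin":0},{"fingers":0.5,"offset":[0,45,0],"spin":0},{"fingers":0.5,"offset":[0,45,0],"spin":0},{"fingers":0.5,"offset":[0,45,0],"spin":0}]'

```text
time: 51.0
tool_pos: [0.5759, -0.3148, 0.2521]
ee_rot: [-3.04, -0.787, 0.003]
wrist_force: [1.7, 0.3, 1.3]
width: 0.503
finger_force: 0.0
```

>>> apply_moves --deltas '[{"fingers":0.5,"offset":[0,45,0],"spin":0},{"fingers":0.5,"offset":[0,30,0],"spin":0},{"fingers":0.5,"offset":[0,0,0],"spin":0}]'

```text
time: 51.3
tool_pos: [0.6114, -0.3839, 0.2506]
ee_rot: [3.041, 0.78, -0.005]
wrist_force: [-0.2, -0.6, 0.4]
width: 0.501
finger_force: 0.0
```

```bash
python3 -c "
from h import *
go(.4966,-.165,.155,-55.7)
for n in ('top','side'):
  d=shot(n); g=cv2.cvtColor(d['image'],cv2.COLOR_RGB2GRAY)
  B=proj(d,np.array([.496,-.164,.168])); K=proj(d,np.array([.4588,-.1094,.173])); print(n,'exp bar',B,'knob',K)
  for c in (B,K):
    r=18; x,y=np.round(c).astype(int); m=(g[y-r:y+r,x-r:x+r]<38).astype(np.uint8); k,l,st,ce=cv2.connectedComponentsWithStats(m)
    for i in range(1,k):
      if st[i,4]>15:
        q=np.argwhere(l==i)[:,::-1]+[x-r,y-r]; W=np.array([onz(d,p,.168)[:2] for p in q]); ev,V=np.linalg.eigh(np.cov(W.T)); print(st[i,4],q.mean(0),W.mean(0),'axis',np.degrees(np.arctan2(V[1,1],V[0,1]))%180,np.sqrt(12*ev))
"
```

```text
t 51.3 pos [ 0.6114 -0.3839  0.2506] yaw -61.2 q7 -0.46 w 0.501 F [-0.2 -0.6  0.4] | off [   5.1 -247.3   95.3] spin -5.533832068962354
top exp bar [405.57824148 224.66375361] knob [381.37746613 241.01771927]
56 [403.25       226.07142857] [ 0.49282062 -0.1587705 ] axis 35.32500507547266 [0.00498049 0.06290654]
89 [368.26966292 251.92134831] [ 0.43451685 -0.08090296] axis 37.571834523138364 [0.02373998 0.04542648]
side exp bar [367.62509345 152.77560337] knob [367.32034905 168.04616419]
```

```bash
python3 -c "
from h import *
d=shot('top'); x,y=381,241; g=cv2.cvtColor(d['image'],cv2.COLOR_RGB2GRAY)[y-9:y+9,x-9:x+9]
m=(g<45).astype(np.uint8); k,l,st,ce=cv2.connectedComponentsWithStats(m)
print([(st[i].tolist(),onz(d,ce[i]+[x-9,y-9],.173)) for i in range(1,k)])
print(env.job_done())"
```

```text
[([6, 7, 7, 6, 22], array([ 0.4571231 , -0.10836162,  0.173     ]))]
the job is handed in; nothing more can be done
None
```

The job is handed in: three packets and the cartridge are in the pot, the cap is swung back and screwed to its stop, and the droppers were left untouched in the carton; no verdict came back, and the contents were last seen just before closing.

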